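Put the scraper away in the slotted tool rack

TASK

Put the flat scraper away in the leaning two-slot rack: slide its blade into a slot, fully home, so that the grip's shoulder meets the rack, and let go. One of the two slots is jammed about half way down by an offcut that cannot be seen from outside, so feel your way in and use the other slot if the blade stops short. Do not force the scraper against the rack. Do not disturb the loose wood blank, the sanding block or the tape measure.

Things in the scene. Friction and masses are not known exactly. Their poses are not given: they have to be found in the camera images.
- scraper: Flat scraper, 170 mm long, 0.17 kg, lying flat, grip side up: steel blade 46 wide, 4 thick (z 0 to 4 mm), square end; wooden grip on top of the steel, 90 long, 24 wide, reaching z = 22. Origin: underside, under the middle of the grip. x to the blade's tip, z up. Flat shoulder at x = 45, tip at x = 125 mm. Grip across the 24 mm. It goes into a slot with the grip on the upper side.
- scraper_tip (a point): Middle of the blade's tip edge: scraper frame (125, 0, 2) mm, so the blade shows 80 mm ahead of the shoulder, which is 26 mm wide and rises to z = 22 mm.
- rack: Fixed wooden rack, foot 110 x 144 mm; its slab (30 mm thick, 144 wide) leans 35 degrees. Two slots side by side open in the raised end face towards the robot and run down away from it along (0.819, 0, -0.574) in the rack frame; slab's upper normal (0.574, 0, 0.819). The mouth face is square to the slots. Origin: centre of the foot's underside; x level, away from the robot; y left; z up.
- slot_a_mouth (a point): Centre of the left (+y) slot's mouth, in the mouth face: rack frame (-45, 33, 82) mm. Both slots: 50 mm wide along y, 6.5 high, 80 deep; mouth flared 2.5 mm above and below over the first 5 mm, side walls rounded at the mouth (radius 7 to 8 mm). The slab has 12 mm boards above and below the slots.
- slot_a_end (a point): 80 mm down the left slot's centre line, where the tip is when fully home there. One slot, left or right by chance, holds a hidden, rigidly jammed offcut that stops the blade 43 mm down; the other takes it until the shoulder meets the mouth face.
- slot_b_mouth (a point): Centre of the right (-y) slot's mouth: rack frame (-45, -33, 82) mm.
- slot_b_end (a point): 80 mm down the centre line of the right slot.
- blank: Loose plain wood blank, 45 x 100 x 35 mm, a bystander; origin at the centre of its underside.
- sand_block: Loose black sanding block, 66 x 111 x 30 mm, a bystander; origin at the centre of its underside.
- tape_measure: Loose yellow tape measure, 34 x 82 x 64 mm, standing on edge, a bystander; origin at the centre of its underside.

How it is judged:
By the outcome, as a careful person would: the job done as asked, in the order asked, and still so for the second after the job is handed in, with the robot touching nothing.
It also fails if it takes over 56 s, if anything falls off the work surface, if the arm or the gripper's body presses on something with over 40 N, if the wrist force passes 120 N, or if a joint passes its speed limit or range.

ROBOT

A 6-joint arm with a two-finger parallel gripper is mounted at the origin on a cart in front of the work surface, level with it; the furniture and walls round the work are solid. World frame = base frame: x ahead of the robot, y to its left, z up, the work surface at z = 0. Lengths are in m, angles in rad, forces in N, time in s.
With the tool pointing down it reaches from about 0.35 to 0.875 m from the base axis. Payload 15.5 kg.
Tool frame: the origin (TCP) lies on the centre line of the jaws, within the pads' length; the fingertips stand 22 mm ahead of it and the grasp point (between the pads) lies 3 mm ahead of it (bot.tips_ahead is the distance from the TCP to the fingertips, in m); y points along the fingers, x is the direction in which the jaws open and shut, and the axes are right-handed (so a half turn about y gives the same grasp; the last joint's range is limited). The gripper opens to 85 mm and grips with 20 to 120 N. Pads are 22 mm wide; open, the fingers measure 114 mm over their backs; the gripper's body (76 mm by 85 mm) begins 54 mm behind the grasp point. The pads swing forward as they close: fully open they stand 13 mm farther back than shut.
Start: joints at [1.077, 0.494, 1.345, -0, 1.302, -0.096], TCP at [0.242, 0.576, 0.253] pointing down, gripper open.
Joint ranges: [-2.91, 2.91], [-0.82, 2.16], [0.22, 2.67], [-1.22, 4.37], [0.12, 2.79], [-3.08, 3.08]. Speed limits (rad/s): [1.89, 1.89, 2.57, 3.01, 3.01, 3.01].

INTERFACE

Orientations are given as a rotation vector (axis times angle).
In Python, from rig import bot gives the robot as it stands.
- The arm moves only by the tool servo_tool, never from a script. Its argument "plan" is one flat list of numbers, 5 for each row, row after row: the opening, from 0 (shut) to 1 (fully open), then the shift along the tool's x, y, z normalised to -1 to 1, where 1 is 0.25 m, then the turn about the tool's y normalised to -1 to 1, where 1 is 0.5 rad. A call has 1 to 20 rows; each row is the pose to reach, as a shift and turn from the pose commanded when the call began, along the tool's axes at that moment; what a row does not reach only later rows make up. A row lasts 1/10 s, in which the tool goes at most 50 mm and 8.59 degrees, less where a joint would pass 70% of its speed; a pose out of reach is approached as far as the arm can. A call with a number of a shift or a turn outside -1 to 1 is refused whole. A call with a gripper value outside its range is refused whole. The fingers move at their own pace and stop on an object; "newtons" is the grip in N (left out, the last holds). Time passes only in rows, so rows that repeat a pose let the fingers close. It gives the time, the measured TCP pose, the force and the opening at its end, in the units of the state.
- bot.get_state(): the state, without advancing time (a new reading comes with each control period).
- bot.camera(name): name is "scene" or "side" or "wrist"; returns (picture, depth): 384x512x3 uint8, red, green, blue; 384x512 float32, m along the optical axis (not along the pixel's ray), 0 where there is no reading.
- bot.camera_info(name): a dict with "camera_matrix" (3x3 intrinsics, pixels), "R" (3x3) and "t" (3): a world point X has camera coordinates R X + t; the wrist camera has in their place "mount" (4x4, takes a point from camera to tool coordinates, whose origin is the TCP and whose axes are the tool frame's). Camera axes: x right, y down, z forward; pixel columns grow to the right and rows downward; lengths in m; the calibration is good to about 2 mm. The wrist camera is an equidistant fisheye: a pixel r from the principal point sees the ray r / f radians off the axis. A picture is of the moment at which its call begins: read the wrist's pose just before it. camera_info takes no time and is no camera call.
- bot.hand_in(): hands the job in, once; it reports no verdict.
The state is a dict: "time_s": time; "q": joint angles; "qvel": joint speeds; "effort": joint torques, N m; "eef_pos": TCP position; "tcp_rot": TCP orientation; "ft_force": force on the tool from outside, world axes, zero at the start; "ft_torque": the same for the moment, N m; "gripper_width": finger opening in m.
Only numpy, scipy, OpenCV 4.12 (cv2) and the standard library are available. Lean on these libraries where they do the work, as an engineer would, in place of code of your own. Each camera call takes 0.05 s, during which the arm holds its last target.

## Working session

There is one attempt and no reset: what is moved stays moved. The work goes in short steps, Python scripts to look and compute and a tool call to move; the robot and the scene stay as the last step left them, time stands still between calls to the robot, and variables do not carry over. Pictures are saved under pics/ and viewed, and the job is handed in when it is done.

Besides the shell and the picture viewer there is one more tool, called after "Request:" by a JSON object that holds its "name" and its "arguments", one argument or row to a line. servo_tool: Moves the arm, as the interface text tells. Its arguments: {"type":"object","properties":{"plan":{"type":"array","items":{"type":"number","minimum":-1,"maximum":1}},"newtons":{"type":"number"}},"required":["plan"]}

```bash
ls; mkdir -p pics
python3 - <<'E'
from rig import bot
import numpy as np,cv2
s=bot.get_state(); print(s)
for n in ["scene","side"]:
    im,d=bot.camera(n); cv2.imwrite(f"pics/{n}0.png",im[:,:,::-1]); np.savez(f"{n}0.npz",im=im,d=d)
    print(n,bot.camera_info(n))
im,d=bot.camera("wrist"); cv2.imwrite("pics/wrist0.png",im[:,:,::-1]);np.savez("wrist0.npz",im=im,d=d)
print(bot.camera_info("wrist"),bot.tips_ahead)
E
```

```text
pics
{'time_s': 0.0, 'q': array([ 1.07750882e+00,  4.94182380e-01,  1.34613549e+00,  2.82537310e-05,
        1.30249752e+00, -9.54876406e-02]), 'qvel': array([-5.90699408e-04, -8.32749693e-04,  6.43258627e-04,  1.14712924e-05,
       -7.98365795e-04,  8.77365418e-04]), 'effort': array([ 5.91288044e-04, -8.82177258e+01, -3.83856618e+01, -2.88105057e-04,
        1.02872215e-02, -4.19276603e-05]), 'eef_pos': array([0.24194256, 0.57590939, 0.25269926]), 'tcp_rot': array([-1.37210033, -0.91054679,  0.9123437 ]), 'ft_force': array([-0.50712903,  0.19384697,  0.46278701]), 'ft_torque': array([ 0.00847889,  0.0006896 , -0.04925256]), 'gripper_width': 0.0852168345146368}
scene {'camera_matrix': array([[357.31627503,   0.        , 255.30378908],
       [  0.        , 357.31627503, 190.38526146],
       [  0.        ,   0.        ,   1.        ]]), 'R': array([[ 0.44122581, -0.8973851 ,  0.00444493],
       [-0.74683518, -0.36994071, -0.55261296],
       [ 0.49755099,  0.24050747, -0.83342616]]), 't': array([-0.28025578,  0.4370884 ,  0.92318016])}
side {'camera_matrix': array([[490.09111417,  
[... 165 characters left out ...]
9064,  0.01983122],
       [-0.0034882 , -0.37566474, -0.92674907],
       [ 0.06137801,  0.92492695, -0.37515715]]), 't': array([-0.53725097,  0.07364011,  1.68549716])}
{'camera_matrix': array([[297.31863964,   0.        , 256.98697002],
       [  0.        , 297.31863964, 191.53063969],
       [  0.        ,   0.        ,   1.        ]]), 'mount': array([[ 9.99999663e-01, -7.21049311e-04,  3.92355142e-04,
        -2.42713534e-04],
       [-5.91166750e-04, -3.00952187e-01,  9.53639047e-01,
        -1.21019267e-01],
       [-5.69540640e-04, -9.53638958e-01, -3.00952512e-01,
         7.69499434e-02],
       [ 0.00000000e+00,  0.00000000e+00,  0.00000000e+00,
         1.00000000e+00]])} 0.022
```

View pics/scene0.png

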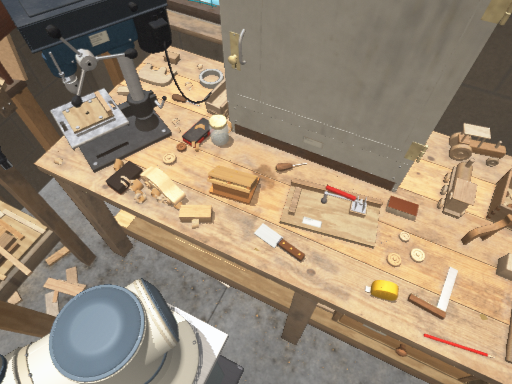

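View pics/side0.png

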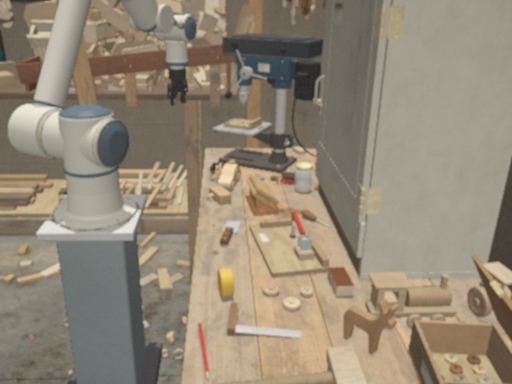

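View pics/wrist0.png

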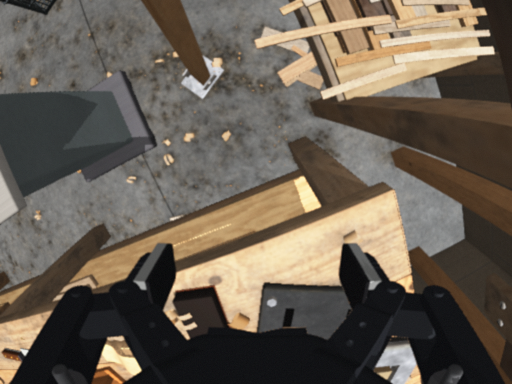

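```bash
cat > h.py <<'E'
import numpy as np,cv2
from scipy.spatial.transform import Rotation as Rn
from rig import bot
def cloud(n,d):
    c=bot.camera_info(n);K=c['camera_matrix'];v,u=np.mgrid[0:384,0:512]
    P=np.stack([(u-K[0,2])/K[0,0]*d,(v-K[1,2])/K[1,1]*d,d],-1)
    return (P-c['t'])@c['R']
def wcloud(d,pos,rot):
    c=bot.camera_info('wrist');K=c['camera_matrix'];v,u=np.mgrid[0:384,0:512]
    x=u-K[0,2];y=v-K[1,2];r=np.hypot(x,y)+1e-9;th=r/K[0,0]
    P=np.stack([np.tan(th)*x/r*d,np.tan(th)*y/r*d,d],-1)
    M=c['mount'];T=P@M[:3,:3].T+M[:3,3]
    return T@Rn.from_rotvec(rot).as_matrix().T+pos
E
python3 - <<'E'
from h import *
for n in ['scene','side']:
    z=np.load(n+'0.npz');W=cloud(n,z['d'])
    np.save(n+'W.npy',W)
    # topdown orthographic
    im=z['im']
    H=cv2.resize(im[130:300,90:430] if n=='scene' else im[140:320,190:360],None,fx=2.3 if n=='scene' else 3.3,fy=2.3 if n=='scene' else 3.3,interpolation=cv2.INTER_CUBIC)
    cv2.imwrite(f'pics/{n}0z.png',H[:,:,::-1])
W=np.load('sceneW.npy')
for nm,(u,v) in dict(bench=(270,280),tip=(263,232),grip=(292,250),rack=(233,178),rack2=(225,192),blank=(195,214),blk=(403,206),blk2=(125,172),tape=(383,286)).items(): print(nm,W[v,u].round(3))
print(Rn.from_rotvec(bot.get_state()['tcp_rot']).as_matrix().round(3))
E
```

```text
bench [ 0.523 -0.132 -0.562]
tip [ 0.461 -0.112  0.007]
grip [ 0.438 -0.219  0.023]
rack [0.555 0.04  0.086]
rack2 [0.536 0.064 0.015]
blank [0.411 0.102 0.033]
blk [ 0.733 -0.48   0.031]
blk2 [0.451 0.408 0.023]
tape [ 0.432 -0.486  0.062]
[[ 0.387 -0.    -0.922]
 [ 0.922 -0.001  0.387]
 [-0.001 -1.     0.   ]]
```

View pics/scene0z.png

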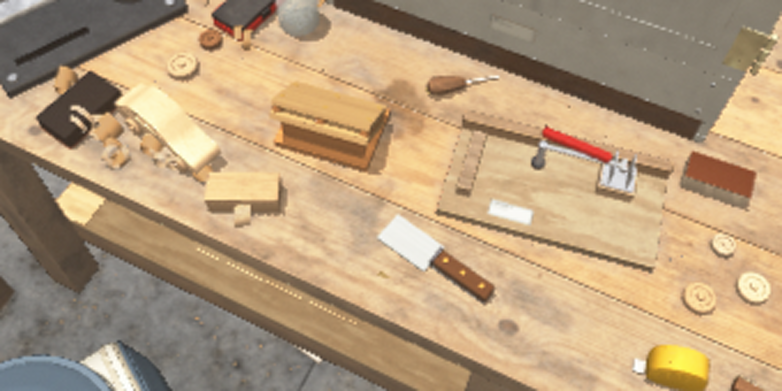

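View pics/side0z.png

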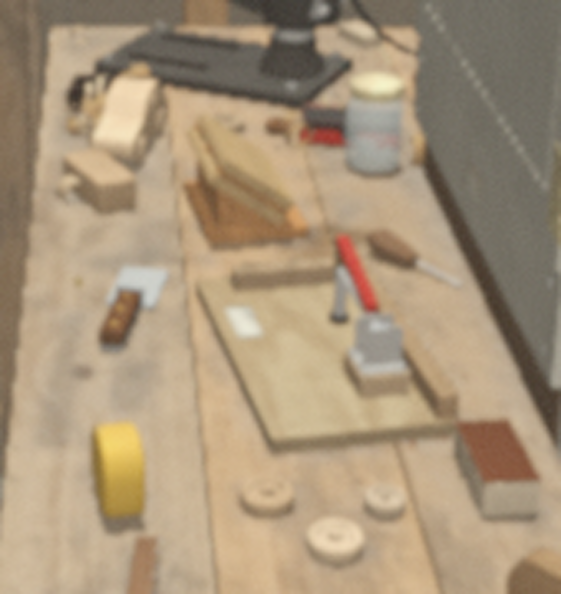

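Run:
```python
from h import *
z=np.load('scene0.npz');im=z['im'].astype(int);W=np.load('sceneW.npy')
r=np.s_[215:265,245:312]
w=W[r].reshape(-1,3);c=im[r].reshape(-1,3)
g=w[(w[:,2]>0.012)&(w[:,2]<.05)]
print(len(g),g.mean(0)); 
def rect(p):
    return cv2.minAreaRect((p[:,:2]*1000).astype(np.float32))
print('grip',rect(g))
b=w[(c.max(1)-c.min(1)<30)&(c.min(1)>150)]
print('blade',len(b),b.mean(0),rect(b))
# table level
t=W[225:240,320:340]; 
print('table z',np.median(W[255:262,240:260,2]))
# rack
r=np.s_[160:210,200:265]
w=W[r].reshape(-1,3);g=w[(w[:,2]>0.03)&(w[:,2]<.14)]
print('rack hi',rect(g),g[:,2].max()); 
t=g[g[:,2]>0.05]
A=np.c_[t[:,:2],np.ones(len(t))]
for i in range(6):
    k=np.linalg.lstsq(A,t[:,2],rcond=None)[0];e=abs(A@k-t[:,2]);m=e<.006;A,t=A[m],t[m]
n=np.array([-k[0],-k[1],1]);n/=np.linalg.norm(n);print('slab n',n,len(t),np.degrees(np.arctan2(n[1],n[0])),np.degrees(np.arccos(n[2])))
print(rect(t))
for nm,r in dict(blank=np.s_[200:228,172:220],blk=np.s_[190:222,380:425],tape=np.s_[272:305,360:405]).items():
    w=W[r].reshape(-1,3);g=w[(w[:,2]>0.02)&(w[:,2]<.1)];print(nm,rect(g))
```

```text
593 [ 0.50035441 -0.20292466  0.01873613]
grip ((489.49530029296875, -205.36569213867188), (156.50672912597656, 99.81745147705078), 17.775712966918945)
blade 399 [ 0.47256774 -0.14375482  0.00835819] ((268.2547302246094, -193.57345581054688), (581.2794189453125, 161.45724487304688), 7.558781623840332)
table z -0.0003398393106356719
rack hi ((530.4290771484375, 45.31310272216797), (181.32225036621094, 145.20281982421875), 7.864210605621338) 0.09613836862114924
slab n [0.28083921 0.03956826 0.95893883] 250 8.019782324279099 16.4759563479173
((564.400634765625, 49.606388092041016), (71.52251434326172, 144.23455810546875), 8.644707679748535)
blank ((409.3760986328125, 121.23998260498047), (80.83920288085938, 137.17837524414062), 13.231056213378906)
blk ((733.00244140625, -464.5374755859375), (52.38218688964844, 123.07202911376953), 7.780231952667236)
tape ((437.56768798828125, -496.5508728027344), (33.32052230834961, 68.0948486328125), 10.769998550415039)
```

Request:
{"name": "servo_tool", "arguments": {
  "plan": [1,-0.884,0,-0.714,0,1,-0.884,0,-0.714,0,1,-0.884,0,-0.714,0,1,-0.884,0,-0.714,0,1,-0.884,0,-0.714,0,1,-0.884,0,-0.714,0]
}}

```text
time_s: 0.75
eef_pos: [0.321, 0.3006, 0.2532]
tcp_rot: [-1.372, -0.91, 0.911]
ft_force: [0.9, 1.1, 0.4]
gripper_width: 0.0855
```

Request:
{"name": "servo_tool", "arguments": {
  "plan": [1,-0.884,0,-0.714,-0.8,1,-0.884,0,-0.714,-0.8,1,-0.884,0,-0.714,-0.8,1,-0.884,0,-0.714,-0.8,1,-0.884,0,-0.714,-0.8,1,-0.884,0,-0.714,-0.8,1,-0.884,0,-0.714,-0.8]
}}

```text
time_s: 1.45
eef_pos: [0.4009, 0.0268, 0.2534]
tcp_rot: [-1.211, -1.209, 1.209]
ft_force: [0.0, 1.9, 0.0]
gripper_width: 0.0852
```

```bash
cat >> h.py <<'E'
def wshot(tag):
    s=bot.get_state();im,d=bot.camera('wrist')
    np.savez(f'{tag}.npz',im=im,d=d,pos=s['eef_pos'],rot=s['tcp_rot']);cv2.imwrite(f'pics/{tag}.png',cv2.resize(im,None,fx=1.5,fy=1.5)[:,:,::-1])
    R=Rn.from_rotvec(s['tcp_rot']).as_matrix();print(s['time_s'],s['eef_pos'].round(4),'toolz hd',np.degrees(np.arctan2(R[1,2],R[0,2])),'f',s['ft_force'].round(2),'w',s['gripper_width'],s['q'].round(2))
E
python3 -c "
from h import *
wshot('w1')"
```

```text
1.45 [0.4009 0.0268 0.2534] toolz hd 179.94738447233865 f [0.04 1.92 0.01] w 0.08520257850598555 [-0.08  0.18  1.86 -0.    1.11 -1.65]
```

View pics/w1.png

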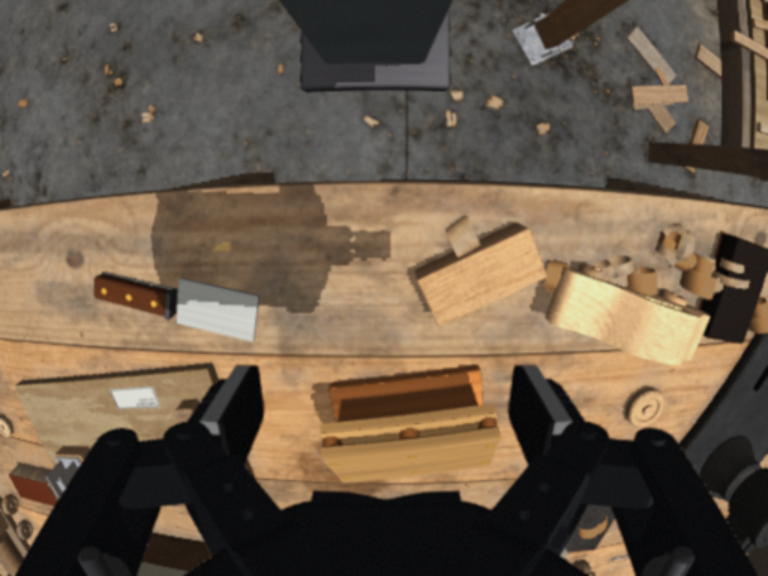

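Run:
```python
from h import *
z=np.load('w1.npz');W=wcloud(z['d'],z['pos'],z['rot']);np.save('w1W.npy',W)
im=z['im']
print('table',[W[v,u].round(4) for u,v in [(60,150),(250,170),(180,225),(240,220)]])
cv2.imwrite('pics/w1r.png',cv2.resize(im[235:330,205:345],None,fx=5.6,fy=5.6,interpolation=cv2.INTER_CUBIC)[:,:,::-1])
cv2.imwrite('pics/w1s.png',cv2.resize(im[170:240,50:185],None,fx=5.8,fy=5.8,interpolation=cv2.INTER_CUBIC)[:,:,::-1])
```

```text
table [array([ 0.3767, -0.2655,  0.0019]), array([0.4129, 0.0174, 0.0007]), array([ 0.4924, -0.0826, -0.0018]), array([ 0.4831,  0.0031, -0.    ])]
```

View pics/w1r.png

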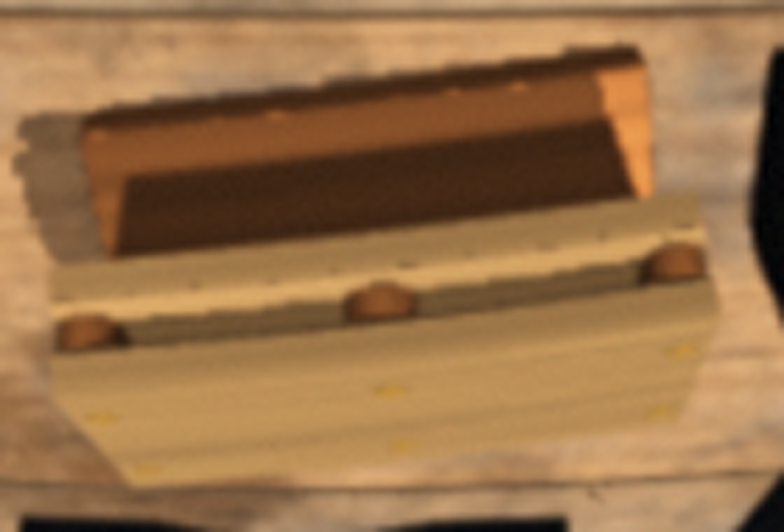

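View pics/w1s.png

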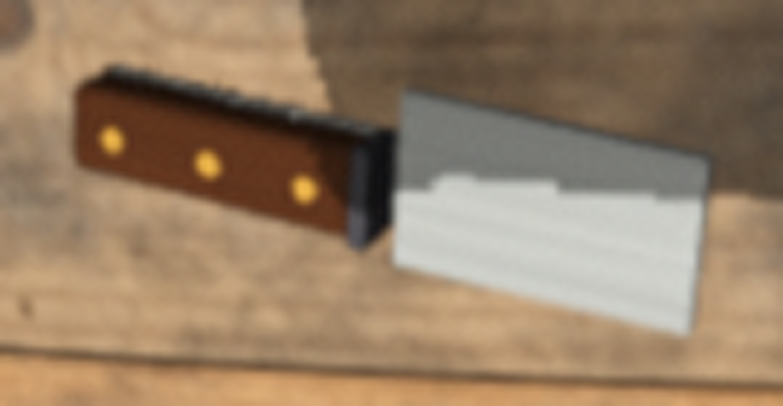

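```bash
cat >> h.py <<'E'
from scipy.optimize import least_squares
def proj(X,pos,rot):
    c=bot.camera_info('wrist');K=c['camera_matrix'];M=c['mount']
    T=(np.asarray(X)-pos)@Rn.from_rotvec(rot).as_matrix()
    P=(T-M[:3,3])@M[:3,:3]
    rr=np.hypot(P[:,0],P[:,1]);th=np.arctan2(rr,P[:,2])
    return np.c_[P[:,0]/rr*th,P[:,1]/rr*th]*K[0,0]+K[:2,2]
def place(p,L):
    c,s=np.cos(p[2]),np.sin(p[2]);L=np.asarray(L)/1000.
    return np.c_[p[0]+c*L[:,0]-s*L[:,1],p[1]+s*L[:,0]+c*L[:,1],L[:,2]]
def fit(L,px,z,p0):
    f=lambda p:(proj(place(p,L),z['pos'],z['rot'])-px).ravel()
    r=least_squares(f,p0);return r.x,f(r.x).reshape(-1,2)
E
python3 - <<'E'
from h import *
z=np.load('w1.npz');W=np.load('w1W.npy')
px=np.array([(52,268),(700,200),(52,390),(718,315)])/5.6+[205,235]
L=[(-53.6,-72,69.7),(-53.6,72,69.7),(-36.4,-72,94.3),(-36.4,72,94.3)]
p,e=fit(L,px,z,[.55,.03,.1]);print('rack',p[:2].round(4),np.degrees(p[2]),e.round(1).tolist())
px2=np.array([(710,155),(690,332),(403,90),(395,265)])/5.8+[50,170]
L2=[(125,23,4),(125,-23,4),(45,23,4),(45,-23,4)]
L2=[(125,23,4),(125,-23,4),(45,23,4),(45,-23,4)]
p2,e=fit(L2,px2,z,[.45,-.22,1.36]);print('scraper',p2[:2].round(4),np.degrees(p2[2]),e.round(1).tolist())
# depth check: rack
w=W[235:330,205:345].reshape(-1,3)
c,s=np.cos(p[2]),np.sin(p[2]);d=w-[p[0],p[1],0]
R=np.c_[c*d[:,0]+s*d[:,1],-s*d[:,0]+c*d[:,1],d[:,2]]*1000
n=R@[.574,0,.819]; a=R@[.819,0,-.574]
n0=np.dot([-45,0,82],[.574,0,.819]);a0=np.dot([-45,0,82],[.819,0,-.574])
m=(R[:,2]>50)&(abs(R[:,1])<60)
top=m&(n-n0>10)&(a-a0>8)
print('top n',np.percentile(n[top]-n0,[10,50,90]),top.sum()); 
fr=m&(abs(n-n0)<14)&(abs(n-n0)>7)&(a-a0<10);print('front a',np.percentile(a[fr]-a0,[10,50,90]),fr.sum())
hi=R[(R[:,2]>75)];print('y ext',np.percentile(hi[:,1],[.5,99.5]))
# scraper depth checks: corner positions by depth
for q in px2: 
    u,v=q.round().astype(int); print(W[v-1:v+2,u-1:u+2].reshape(-1,3).mean(0).round(4))
print(place(p2,L2).round(4))
E
```

```text
rack [0.5831 0.0507] 6.892937863178734 [[-0.3, -0.5], [-0.3, -1.0], [-0.1, 0.6], [0.8, 1.1]]
scraper [ 0.4455 -0.215 ] 78.24774208638752 [[-0.1, 0.2], [0.2, -0.1], [-0.2, 0.2], [-0.0, -0.3]]
top n [14.24462733 14.7880186  15.33623705] 1192
front a [-2.56894006 -1.5543113  -0.32194737] 1109
y ext [-71.90809563  70.42969522]
[ 0.4493 -0.0891  0.0021]
[ 0.4944 -0.0984  0.0016]
[ 0.4332 -0.1679  0.0021]
[ 0.4795 -0.1777  0.0008]
[[ 0.4485 -0.0879  0.004 ]
 [ 0.4935 -0.0973  0.004 ]
 [ 0.4322 -0.1663  0.004 ]
 [ 0.4772 -0.1756  0.004 ]]
```

Request:
{"name": "servo_tool", "arguments": {
  "plan": [1,-1,0,-0.15,1,1,-1,0,-0.15,1,1,-1,0,-0.15,1,1,-1,0,-0.15,1,1,-1,0,-0.15,1,1,-1,0,-0.15,1]
}}

```text
time_s: 2.1
eef_pos: [0.439, -0.2244, 0.2532]
tcp_rot: [-1.408, -0.833, 0.833]
ft_force: [1.2, 0.2, 0.7]
gripper_width: 0.0853
```

Request:
{"name": "servo_tool", "arguments": {
  "plan": [1,0,0.4,0,1,1,0,0.4,0,1,1,0,0.4,0,1,1,0,0.4,0,1]
}}

```text
time_s: 2.5
eef_pos: [0.4372, -0.2183, 0.1516]
tcp_rot: [-1.522, -0.442, 0.446]
ft_force: [0.9, -0.0, 0.1]
gripper_width: 0.0855
```

Request:
{"name": "servo_tool", "arguments": {
  "plan": [1,0,0,0,1,1,0,0,0,1,1,0,0,0,1,1,0,0,0,1]
}}

```text
time_s: 2.9
eef_pos: [0.438, -0.2187, 0.1532]
tcp_rot: [-1.57, -0.053, 0.053]
ft_force: [-0.0, -1.2, 0.8]
gripper_width: 0.0853
```

Request:
{"name": "servo_tool", "arguments": {
  "plan": [1,0,0,0,0.55,1,0,0,0,0.55,1,0,0,0,0.55,1,0,0,0,0.55]
}}

```text
time_s: 3.3
eef_pos: [0.4381, -0.219, 0.1532]
tcp_rot: [-1.565, 0.155, -0.155]
ft_force: [0.6, 0.9, -0.2]
gripper_width: 0.0852
```

```bash
python3 -c "
from h import *
wshot('w2')"
```

```text
3.3 [ 0.4381 -0.219   0.1532] toolz hd 78.67484007029647 f [ 0.64  0.88 -0.16] w 0.08523265676366701 [-0.59  0.44  1.79  0.    0.91 -0.39]
```

View pics/w2.png

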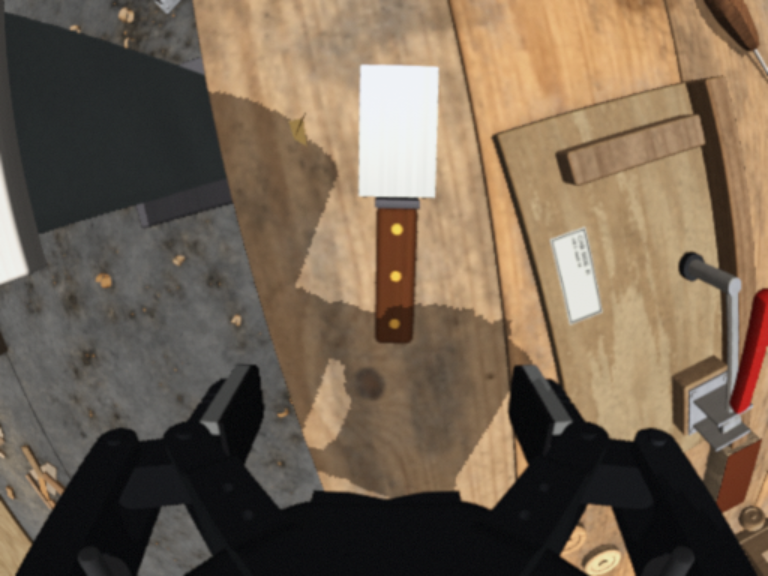

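Run:
```python
from h import *
z=np.load('w2.npz')
px2=np.array([(360,65),(439,67),(359,196),(435,197)])/1.5-0.17
L2=[(125,23,4),(125,-23,4),(45,23,4),(45,-23,4)]
p2,e=fit(L2,px2,z,[.45,-.22,1.36]);print('scraper',p2[:2].round(4),np.degrees(p2[2]),e.round(1).tolist())
px3=np.array([(375,341),(413,341)])/1.5
p2,e=fit(L2+[(-45,12,20),(-45,-12,20)],np.r_[px2,px3],z,[.45,-.22,1.36]);print('scraper',p2[:2].round(4),np.degrees(p2[2]),e.round(1).tolist())
t=place(p2,[(-36,0,0)])[0];print(t)
R=Rn.from_rotvec(z['rot']).as_matrix();d=(t-z['pos'])@R;print(d/.25)
```

```text
scraper [ 0.4449 -0.2158] 77.72910773061052 [[0.5, 0.1], [-0.6, 0.0], [0.1, -0.2], [-0.0, 0.1]]
scraper [ 0.445  -0.2152] 77.68774603664697 [[0.5, -0.5], [-0.6, -0.6], [0.1, -0.8], [-0.1, -0.5], [-0.1, 1.1], [0.1, 1.5]]
[ 0.43731208 -0.25040422  0.        ]
[ 0.02184201  0.61297481 -0.12363824]
```

Request:
{"name": "servo_tool", "arguments": {
  "plan": [1,0.02,0.2,-0.124,0.03,1,0.02,0.35,-0.124,0.03,1,0.02,0.485,-0.124,0.03,1,0.02,0.485,-0.124,0.03,0,0.02,0.485,-0.124,0.03,0,0.02,0.485,-0.124,0.03,0,0.02,0.485,-0.124,0.03,0,0.02,0.485,-0.124,0.03,0,0.02,0.485,-0.124,0.03,0,0.02,0.485,-0.124,0.03,0,0.02,0.485,-0.124,0.03,0,0.02,0.485,-0.124,0.03,0,0.02,0.485,-0.124,0.03,0,0.02,0.485,-0.124,0.03],
  "newtons": 20
}}

```text
time_s: 4.75
eef_pos: [0.4373, -0.2511, 0.0332]
tcp_rot: [-1.565, 0.169, -0.171]
ft_force: [-0.9, 1.6, 14.3]
gripper_width: 0.0231
```

```bash
python3 -c "
from h import *
wshot('w3')"
```

```text
4.75 [ 0.4373 -0.2511  0.0332] toolz hd 77.58830374570393 f [-0.9   1.57 14.27] w 0.023075215823881227 [-0.64  0.66  1.84  0.    0.63 -0.42]
```

View pics/w3.png

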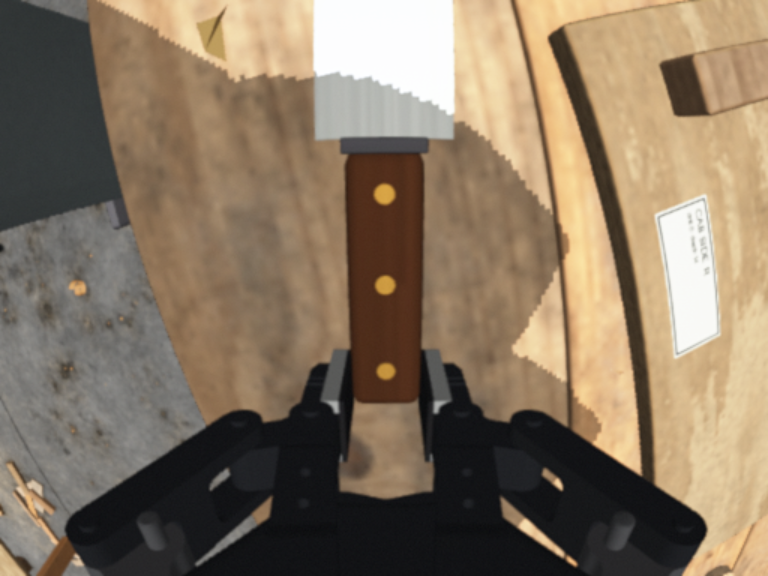

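Request:
{"name": "servo_tool", "arguments": {
  "plan": [0,0,-0.03,0,0,0,0,-0.06,0.002,0,0,0,-0.09,0.005,0,0,0,-0.12,0.01,0,0,0,-0.12,0.01,0]
}}

```text
time_s: 5.3
eef_pos: [0.4377, -0.2486, 0.0632]
tcp_rot: [-1.565, 0.169, -0.171]
ft_force: [-0.5, -0.0, -1.5]
gripper_width: 0.0233
```

```bash
python3 -c "
from h import *
wshot('w4')
im,d=bot.camera('side');np.savez('s4.npz',im=im,d=d);cv2.imwrite('pics/s4.png',cv2.resize(im[180:280,170:300],None,fx=5,fy=5)[:,:,::-1])"
```

```text
5.3 [ 0.4377 -0.2486  0.0632] toolz hd 77.5716934861993 f [-0.47 -0.04 -1.48] w 0.02332081319589386 [-0.64  0.61  1.83  0.    0.7  -0.42]
```

View pics/w4.png

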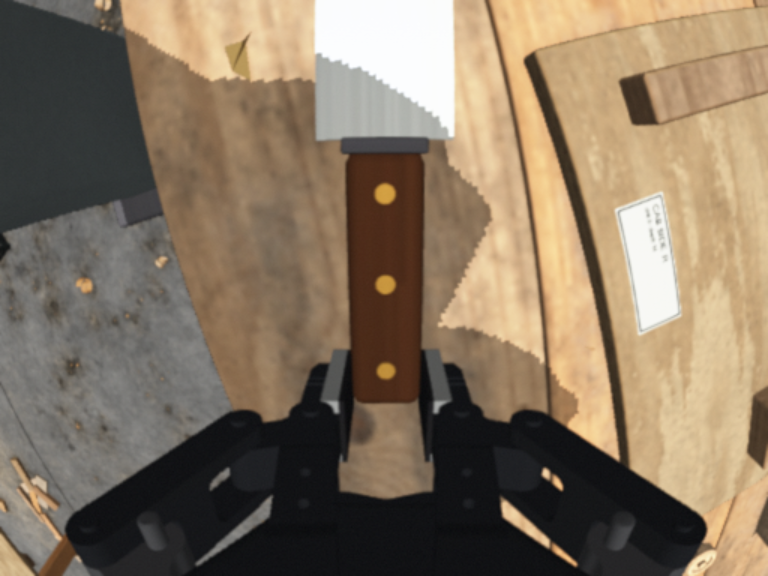

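View pics/s4.png

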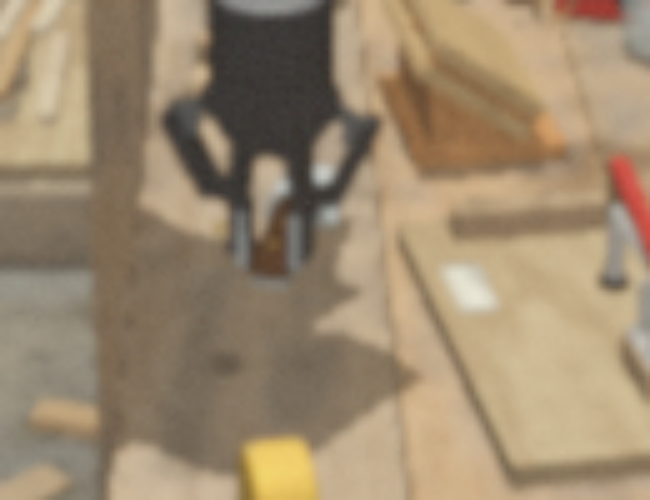

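Request:
{"name": "servo_tool", "arguments": {
  "plan": [0,0,0.04,0,0,0,0,0.07,0,0,0.25,0,0.07,0,0,0.25,0,0.07,0,0,0.25,0,0.07,0,0,0.25,0,0.07,0,0]
}}

```text
time_s: 6.0
eef_pos: [0.4373, -0.2485, 0.0446]
tcp_rot: [-1.564, 0.17, -0.17]
ft_force: [-0.3, -0.3, -1.1]
gripper_width: 0.0235
```

```bash
python3 -c "
from h import *
wshot('w5')"
```

```text
6.0 [ 0.4373 -0.2485  0.0446] toolz hd 77.56539665252896 f [-0.33 -0.3  -1.15] w 0.023468144941051653 [-0.64  0.64  1.84 -0.    0.66 -0.42]
```

View pics/w5.png

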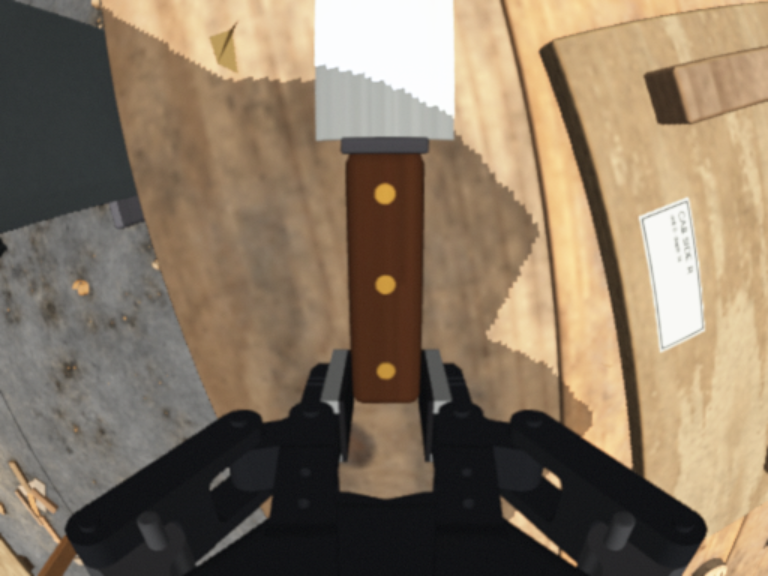

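Request:
{"name": "servo_tool", "arguments": {
  "plan": [0.27,0,0,0,0,0.27,0,0,0,0,0.27,0,0,0,0]
}}

```text
time_s: 6.35
eef_pos: [0.4373, -0.2484, 0.0446]
tcp_rot: [-1.564, 0.17, -0.17]
ft_force: [-0.3, 0.6, -2.4]
gripper_width: 0.0232
```

Request:
{"name": "servo_tool", "arguments": {
  "plan": [0.275,0,0,0,0,0.275,0,0,0,0,0.275,0,0,0,0]
}}

```text
time_s: 6.65
eef_pos: [0.4373, -0.2484, 0.0445]
tcp_rot: [-1.564, 0.17, -0.17]
ft_force: [0.2, -0.4, -1.1]
gripper_width: 0.0234
```

```bash
python3 -c "
from h import *
wshot('w6')"
```

```text
6.65 [ 0.4373 -0.2484  0.0445] toolz hd 77.56522597253704 f [ 0.17 -0.41 -1.13] w 0.023412817178067466 [-0.64  0.64  1.84  0.    0.66 -0.42]
```

View pics/w6.png

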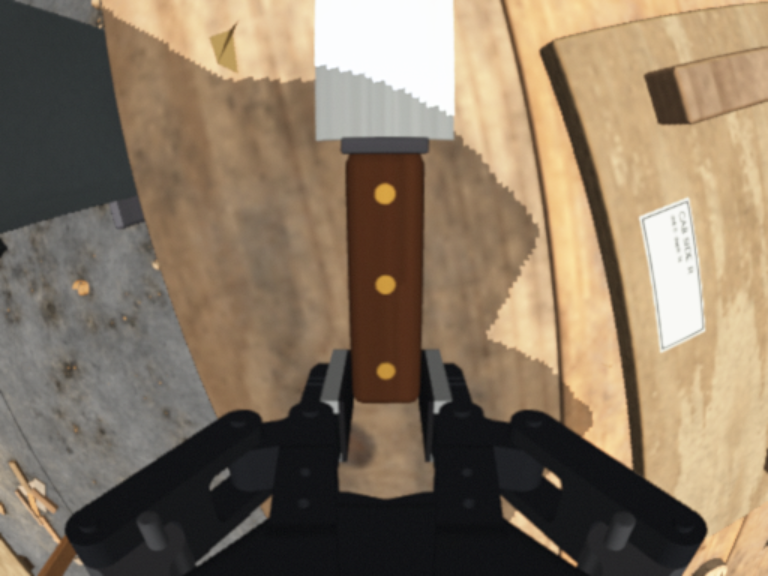

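Request:
{"name": "servo_tool", "arguments": {
  "plan": [0.28,0,0,0,0,0.28,0,0,0,0,0.28,0,0,0,0]
}}

```text
time_s: 7.0
eef_pos: [0.4373, -0.2484, 0.0445]
tcp_rot: [-1.564, 0.17, -0.17]
ft_force: [0.1, -0.3, -0.4]
gripper_width: 0.0238
```

Request:
{"name": "servo_tool", "arguments": {
  "plan": [0.285,0,0,0,0,0.285,0,0,0,0,0.285,0,0,0,0]
}}

```text
time_s: 7.3
eef_pos: [0.4373, -0.2484, 0.0446]
tcp_rot: [-1.564, 0.17, -0.17]
ft_force: [-0.3, 0.5, -0.1]
gripper_width: 0.0245
```

```bash
python3 -c "
from h import *
wshot('w7')"
```

```text
7.3 [ 0.4373 -0.2484  0.0446] toolz hd 77.56940808272601 f [-0.32  0.47 -0.14] w 0.024538527904963962 [-0.64  0.64  1.84 -0.    0.66 -0.42]
```

View pics/w7.png

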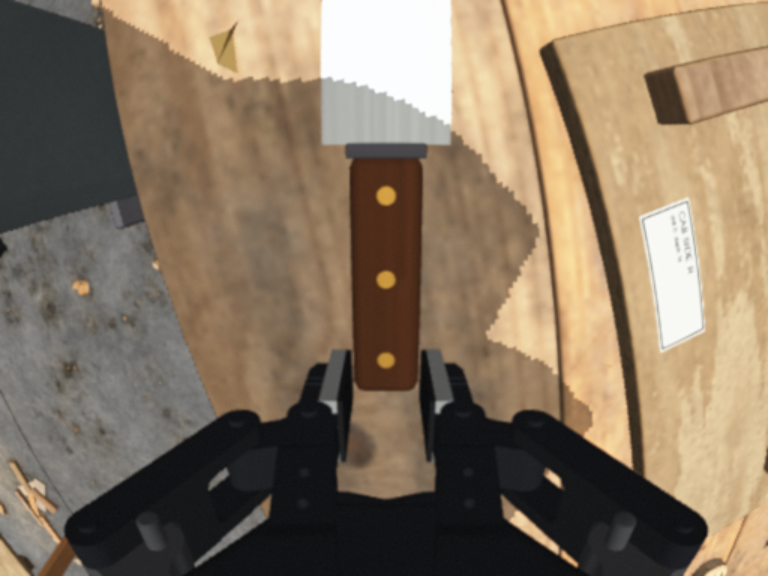

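Request:
{"name": "servo_tool", "arguments": {
  "plan": [0.35,0,0,-0.012,0,0.35,0,0.034,-0.012,0,0.27,0,0.034,-0.012,0,0.27,0,0.034,-0.012,0,0.27,0,0.034,-0.012,0,0.27,0,0.014,-0.011,0,0.27,0,-0.006,-0.011,0,0.27,0,-0.026,-0.009,0,0.27,0,-0.026,-0.009,0]
}}

```text
time_s: 8.25
eef_pos: [0.4371, -0.2508, 0.0519]
tcp_rot: [-1.565, 0.169, -0.171]
ft_force: [0.1, 0.3, -1.3]
gripper_width: 0.0236
```

```bash
python3 -c "
from h import *
wshot('w8')"
```

```text
8.25 [ 0.4371 -0.2508  0.0519] toolz hd 77.57236516100916 f [ 0.06  0.3  -1.29] w 0.023595175419182785 [-0.64  0.63  1.84  0.    0.67 -0.42]
```

View pics/w8.png

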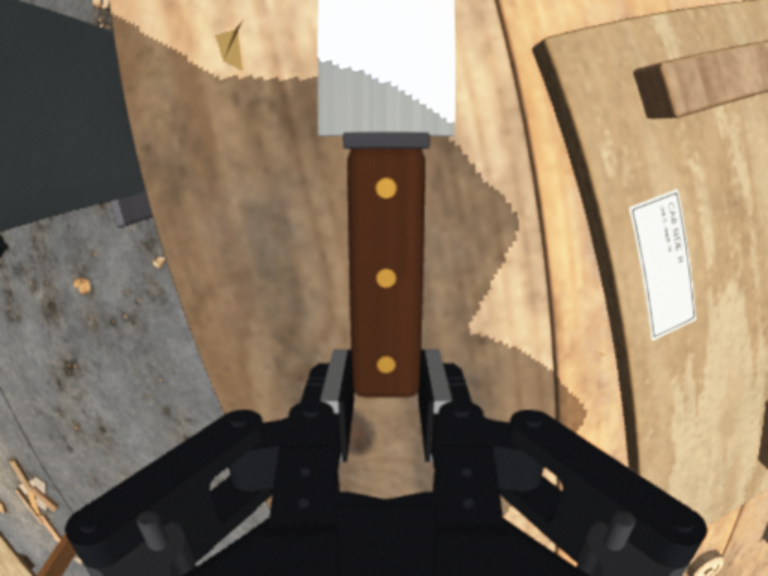

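Request:
{"name": "servo_tool", "arguments": {
  "plan": [0.275,0,0,0,0,0.275,0,0,0,0,0.2775,0,0,0,0,0.2775,0,0,0,0,0.2775,0,0,0,0]
}}

```text
time_s: 8.8
eef_pos: [0.4368, -0.2506, 0.051]
tcp_rot: [-1.564, 0.171, -0.17]
ft_force: [-0.1, -0.2, -2.3]
gripper_width: 0.0236
```

```bash
python3 -c "
from h import *
wshot('w9')"
```

```text
8.8 [ 0.4368 -0.2506  0.051 ] toolz hd 77.5644055718481 f [-0.14 -0.17 -2.34] w 0.02361417669311742 [-0.64  0.63  1.84  0.    0.67 -0.42]
```

View pics/w9.png

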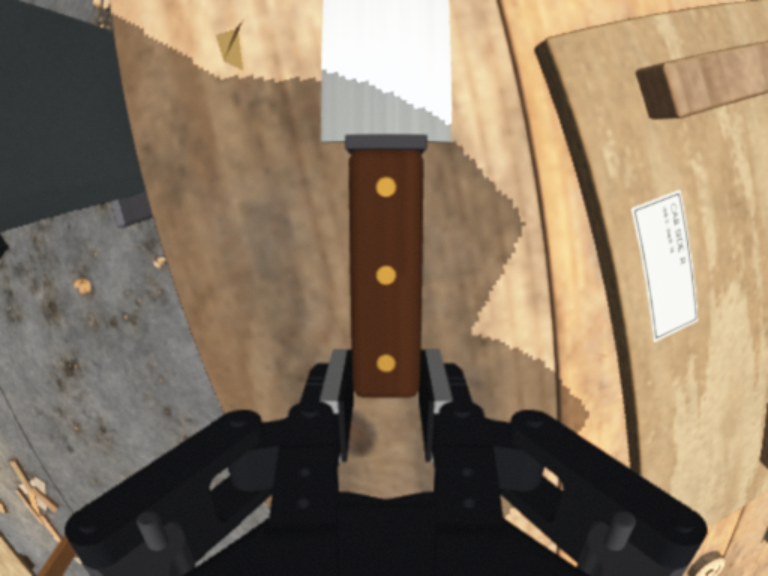

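Request:
{"name": "servo_tool", "arguments": {
  "plan": [0.2775,0,-0.02,0.002,0,0.2775,0,-0.04,0.005,0,0.2775,0,-0.06,0.009,0,0.2775,0,-0.08,0.013,0,0.2775,0,-0.1,0.018,0,0.2775,0,-0.12,0.024,0,0.2775,0,-0.12,0.024,0]
}}

```text
time_s: 9.55
eef_pos: [0.4384, -0.2448, 0.0817]
tcp_rot: [-1.565, 0.17, -0.171]
ft_force: [-0.5, -0.4, -1.1]
gripper_width: 0.0234
```

```bash
python3 -c "
from h import *
wshot('w10')"
```

```text
9.55 [ 0.4384 -0.2448  0.0817] toolz hd 77.57589206298358 f [-0.46 -0.37 -1.1 ] w 0.02340116012954963 [-0.63  0.57  1.82  0.    0.74 -0.41]
```

View pics/w10.png

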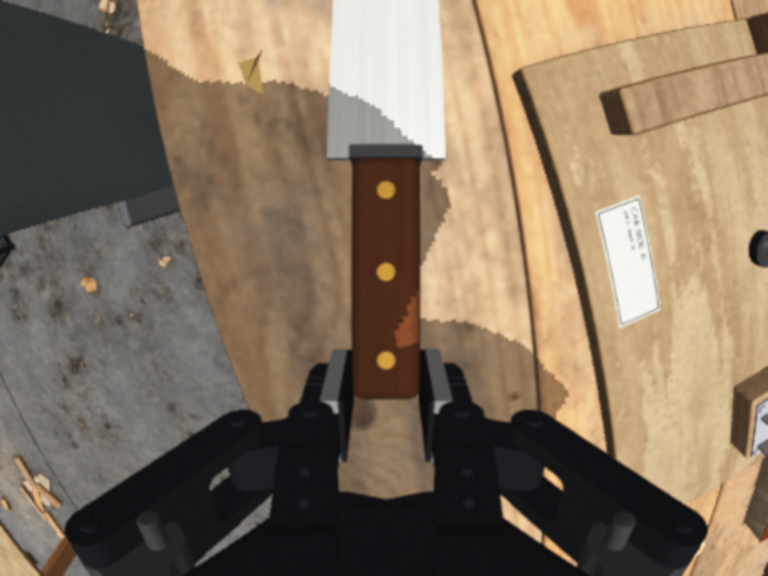

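```bash
cat >> h.py <<'E'
def tfit(px,keys,p0=(0,10,40,20.)):
    """scraper in tool frame (mm,deg): origin x,y(along fingers),z, pitch(tip toward +y), yaw"""
    F=dict(sl=(45,23,4),sr=(45,-23,4),bl=(45,13,22),br=(45,-13,22),tl=(-45,12,22),tr=(-45,-12,22),pl=(125,23,4),pr=(125,-23,4))
    L=np.array([F[k] for k in keys],float);px=np.asarray(px)/1.5
    c=bot.camera_info('wrist')
    def T(p):
        a,b=np.radians(p[3]),np.radians(p[4])
        ex=np.array([np.sin(b),np.sin(a)*np.cos(b),np.cos(a)*np.cos(b)])  # scraper x in tool
        ez=np.array([0,-np.cos(a),np.sin(a)]);ey=np.cross(ez,ex)
        return (np.array(p[:3])+L[:,:1]*ex+L[:,1:2]*ey+L[:,2:]*ez)/1000
    f=lambda p:(proj(T(p),np.zeros(3),np.zeros(3))-px).ravel()
    r=least_squares(f,list(p0)+[0.]);return r.x,f(r.x).reshape(-1,2)
E
python3 - <<'E'
from h import *
p,e=tfit([(328,158),(445,158),(349,146),(421,145),(353,397),(418,397)],['sl','sr','bl','br','tl','tr'])
print(p.round(2),e.round(1).tolist())
p,e=tfit([(318,135),(455,135),(343,133),(429,133),(352,396),(421,396)],['sl','sr','bl','br','tl','tr'])
print('w8',p.round(2),e.round(1).tolist())
E
```

```text
[2.000e-02 4.982e+01 2.978e+01 1.433e+01 5.000e-02] [[-0.3, -0.1], [-0.8, -0.1], [0.0, -0.2], [0.9, 0.5], [-0.4, -0.1], [0.5, -0.1]]
w8 [ 0.27 37.44 37.94 -1.4  -0.04] [[0.3, -0.2], [-0.8, -0.3], [-0.2, 0.1], [0.5, 0.0], [0.7, 0.2], [-0.7, 0.1]]
```

Request:
{"name": "servo_tool", "arguments": {
  "plan": [0.2775,0,-0.02,0.006,0,0.2775,0,-0.04,0.014,0,0.2775,0,-0.06,0.024,0,0.2775,0,-0.08,0.035,0,0.2775,0,-0.1,0.047,0,0.2775,0,-0.12,0.06,0,0.2775,0,-0.14,0.075,0,0.2775,0,-0.16,0.09,0,0.2775,0,-0.18,0.105,0,0.2775,0,-0.18,0.105,0]
}}

```text
time_s: 10.6
eef_pos: [0.444, -0.2188, 0.1267]
tcp_rot: [-1.564, 0.169, -0.171]
ft_force: [-0.2, -1.3, -1.5]
gripper_width: 0.0239
```

```bash
python3 -c "
from h import *
wshot('w11')"
```

```text
10.6 [ 0.444  -0.2188  0.1267] toolz hd 77.5929866348757 f [-0.23 -1.27 -1.54] w 0.02386442446823129 [-0.58  0.49  1.8   0.    0.85 -0.36]
```

View pics/w11.png

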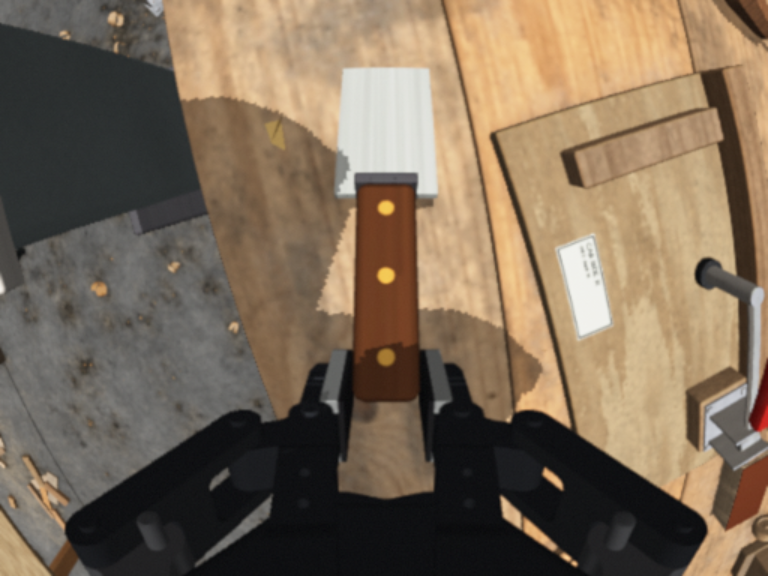

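Run:
```python
from h import *
z=np.load('w11.npz');cv2.imwrite('pics/w11z.png',cv2.resize(z['im'][35:275,200:315],None,fx=2.4*1.04,fy=2.4*1.04,interpolation=cv2.INTER_CUBIC)[:,:,::-1])
p,e=tfit([(343,68),(429,68),(335,193),(437,195),(355,177),(417,177),(356,399),(416,399)],['pl','pr','sl','sr','bl','br','tl','tr'],(0,60,30,30))
print(p.round(2),e.round(1).tolist())
a=np.radians(p[3]);print('origin z',z['pos'][2]*1e3-p[1],'tip bottom z',z['pos'][2]*1e3-p[1]-125*np.sin(a))
```

```text
[ 0.17 61.81 16.23 32.21  0.09] [[0.4, -0.7], [-0.3, -0.6], [0.5, 1.9], [-0.4, 0.7], [0.0, -0.2], [0.1, -0.2], [-1.9, -0.5], [1.7, -0.4]]
origin z 64.860815550568 tip bottom z -1.7621476852803255
```

View pics/w11z.png

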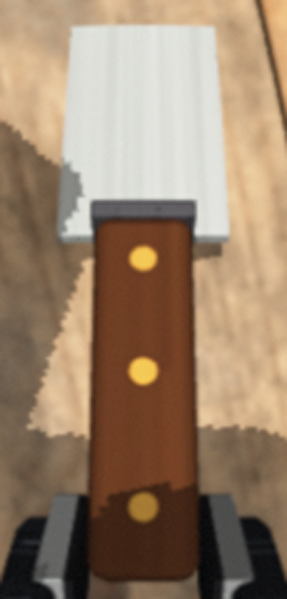

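Request:
{"name": "servo_tool", "arguments": {
  "plan": [0.2775,0,-0.012,0.01,0,0.2775,0,-0.026,0.02,0,0.2775,0,-0.026,0.02,0,0.26,0,-0.026,0.02,0,0.26,0,-0.026,0.02,0,0.26,0,-0.1,0.02,0,0.26,0,-0.1,0.02,0]
}}

```text
time_s: 11.35
eef_pos: [0.4455, -0.2147, 0.1522]
tcp_rot: [-1.565, 0.169, -0.172]
ft_force: [-0.1, -1.2, -2.0]
gripper_width: 0.0234
```

```bash
python3 -c "
from h import *
wshot('w12')
z=np.load('w12.npz');cv2.imwrite('pics/w12z.png',cv2.resize(z['im'][35:275,200:315],None,fx=2.5,fy=2.5,interpolation=cv2.INTER_CUBIC)[:,:,::-1])
"
```

```text
11.35 [ 0.4455 -0.2147  0.1522] toolz hd 77.56328077875122 f [-0.07 -1.15 -2.04] w 0.02335544778414411 [-0.57  0.45  1.78 -0.    0.91 -0.35]
```

View pics/w12z.png

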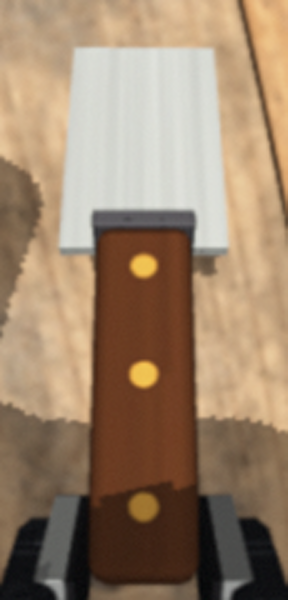

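Run:
```python
from h import *
q=(np.array([(75,47),(214,47),(61,247),(228,247),(94,211),(194,211),(92,580),(195,580)])/2.5+[200,35]-.3)*1.5
p,e=tfit(q,['pl','pr','sl','sr','bl','br','tl','tr'],(0,60,30,30))
print(p.round(2),e.round(1).tolist())
p,e=tfit(q[:4],['pl','pr','sl','sr'],(0,60,30,30))
print(p.round(2),e.round(1).tolist())
# depth
z=np.load('w12.npz');W=wcloud(z['d'],z['pos'],z['rot'])
R=Rn.from_rotvec(z['rot']).as_matrix()
T=(W-z['pos'])@R*1000
b=T[58:118,232:282].reshape(-1,3);print(b.mean(0))
k=np.polyfit(b[:,2],b[:,1],1);print('blade slope deg',np.degrees(np.arctan(k[0])),np.std(b[:,1]-np.polyval(k,b[:,2])))
b=T[125:260,242:272].reshape(-1,3);k=np.polyfit(b[:,2],b[:,1],1);print('grip slope deg',np.degrees(np.arctan(k[0])),np.std(b[:,1]-np.polyval(k,b[:,2])))
```

```text
[ 0.13 58.49 15.61 36.92  0.15] [[0.0, -0.7], [-0.0, -0.6], [-0.2, 0.6], [-0.0, 0.7], [-0.5, 0.5], [0.7, 0.6], [-2.0, -0.7], [2.1, -0.6]]
[ 0.29 58.05 16.43 37.83  0.07] [[0.1, -0.0], [-0.2, 0.0], [-0.1, -0.0], [0.1, 0.0]]
[ -0.3796762  105.4992219   87.61173864]
blade slope deg 40.68898829269671 14.90725154220482
grip slope deg 34.0204932632825 13.190928485709794
```

Run:
```python
from h import *
z=np.load('w12.npz');W=wcloud(z['d'],z['pos'],z['rot'])
R=Rn.from_rotvec(z['rot']).as_matrix()
T=(W-z['pos'])@R*1000
for v in range(48,270,8): print(v,np.median(T[v,250:262],0).round(1),z['d'][v,256].round(4))
def sl(v0,v1):
    b=np.median(T[v0:v1,248:264],1);m=np.ones(len(b),bool)
    for _ in range(8):
        k=np.polyfit(b[m,2],b[m,1],1);e=abs(b[:,1]-np.polyval(k,b[:,2]));m=e<2.5
    print(np.degrees(np.arctan(k[0])),m.sum(),len(b),e[m].std(), 'y at z=0',k[1])
sl(57,115);sl(128,258)
```

```text
48 [ -1.3 151.9 125.7] 0.246
56 [ -1.2 127.8 114.5] 0.2249
64 [ -1.2 121.9 107. ] 0.2225
72 [ -1.1 116.9  99.9] 0.2199
80 [ -1.1 111.   93. ] 0.217
88 [ -1.1 105.6  86.5] 0.2128
96 [ -1.1 100.7  80.3] 0.2094
104 [-1.1 95.5 74.4] 0.2075
112 [-1.1 91.5 68.7] 0.2049
120 [-0.9 65.  64.7] 0.1802
128 [-0.9 61.5 60. ] 0.1787
136 [-0.9 58.1 55.4] 0.1773
144 [-0.9 53.8 51.2] 0.1741
152 [-0.9 50.8 46.9] 0.1726
160 [-0.9 47.5 42.7] 0.1713
168 [-0.9 44.5 38.7] 0.1693
176 [-0.9 40.9 34.9] 0.1683
184 [-0.9 37.9 31.1] 0.1648
192 [-0.8 34.9 27.4] 0.1641
200 [-0.8 32.2 23.6] 0.163
208 [-0.8 29.3 20.1] 0.1599
216 [-0.8 26.2 16.7] 0.1583
224 [-0.8 23.5 13.2] 0.1568
232 [-0.8 21.   9.6] 0.1563
240 [-0.8 17.8  6.5] 0.1529
248 [-0.8 15.7  2.9] 0.1533
256 [-0.8 12.7 -0.2] 0.1503
264 [-0.8 11.6 -4.4] 0.151
38.782953926038026 58 58 0.14038168946701787 y at z=0 36.144267677618565
38.69839243150095 130 130 0.1756813751026283 y at z=0 13.09548461897379
```

```bash
cat >> h.py <<'E'
def slope(tag):
    z=np.load(tag+'.npz');W=wcloud(z['d'],z['pos'],z['rot'])
    T=(W-z['pos'])@Rn.from_rotvec(z['rot']).as_matrix()*1000
    out=[]
    C=np.median(T[:262,248:264],1)
    # split at bolster jump
    j=np.argmax(np.abs(np.diff(C[30:200,1]))*(np.arange(30,199)>80))+30
    for v0,v1 in [(max(j-45,5),j-4),(j+6,255)]:
        b=C[v0:v1];m=np.ones(len(b),bool)
        for _ in range(8):
            k=np.polyfit(b[m,2],b[m,1],1);e=abs(b[:,1]-np.polyval(k,b[:,2]));m=e<2
        out.append((round(np.degrees(np.arctan(k[0])),2),int(m.sum()),len(b),round(k[1],2)))
    print(tag,'jump row',j,out, 'tail? z where grip plane')
    return out
E
python3 -c "
from h import *
for t in ['w4','w8','w10','w11','w12']: slope(t)"
```

```text
w4 jump row 90 [(np.float64(1.03), 41, 41, np.float64(27.91)), (np.float64(0.56), 159, 159, np.float64(10.75))] tail? z where grip plane
w8 jump row 87 [(np.float64(0.7), 41, 41, np.float64(30.41)), (np.float64(0.77), 162, 162, np.float64(12.4))] tail? z where grip plane
w10 jump row 95 [(np.float64(17.59), 41, 41, np.float64(30.24)), (np.float64(17.06), 154, 154, np.float64(12.57))] tail? z where grip plane
w11 jump row 114 [(np.float64(35.48), 41, 41, np.float64(35.08)), (np.float64(35.53), 135, 135, np.float64(12.91))] tail? z where grip plane
w12 jump row 118 [(np.float64(38.63), 41, 41, np.float64(36.47)), (np.float64(38.77), 131, 131, np.float64(13.07))] tail? z where grip plane
```

Request:
{"name": "servo_tool", "arguments": {
  "plan": [0.26,0,0.035,0,0,0.26,0,0.07,0,0,0.26,0,0.085,-0.01,0,0.26,0,0.1,-0.02,0,0.26,0,0.1,-0.02,0]
}}

```text
time_s: 11.9
eef_pos: [0.4434, -0.2193, 0.1253]
tcp_rot: [-1.563, 0.172, -0.17]
ft_force: [0.0, 0.7, -0.6]
gripper_width: 0.0231
```

```bash
python3 -c "
from h import *
wshot('w13');slope('w13')
"
```

```text
11.9 [ 0.4434 -0.2193  0.1253] toolz hd 77.54198137458928 f [ 0.03  0.66 -0.57] w 0.02313846922748853 [-0.58  0.49  1.8   0.    0.84 -0.36]
w13 jump row 113 [(np.float64(34.59), 41, 41, np.float64(35.57)), (np.float64(34.96), 136, 136, np.float64(13.0))] tail? z where grip plane
```

View pics/w13.png

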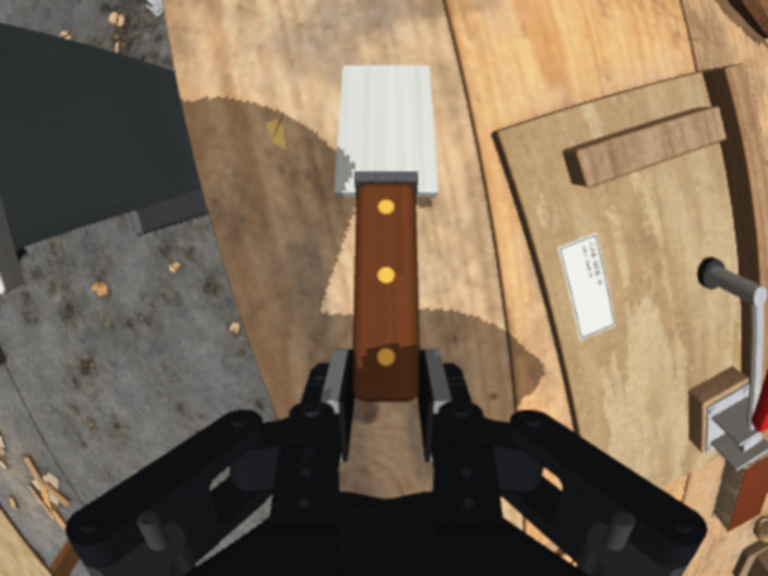

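Request:
{"name": "servo_tool", "arguments": {
  "plan": [0,0,0,0,0,0,0,0,0,0,0,0,0,0,0,0,0,-0.1,0,0,0,0,-0.25,0,0,0,0,-0.25,0,0],
  "newtons": 35
}}

```text
time_s: 12.55
eef_pos: [0.4455, -0.2202, 0.1923]
tcp_rot: [-1.567, 0.166, -0.175]
ft_force: [-0.3, -0.0, -2.6]
gripper_width: 0.0226
```

```bash
python3 -c "
from h import *
wshot('w14');slope('w14')
z=np.load('w14.npz');cv2.imwrite('pics/w14z.png',cv2.resize(z['im'][35:275,200:315],None,fx=2.5,fy=2.5,interpolation=cv2.INTER_CUBIC)[:,:,::-1])
"
```

```text
12.55 [ 0.4455 -0.2202  0.1923] toolz hd 77.57444265217165 f [-0.35 -0.02 -2.61] w 0.022637155238587735 [-0.58  0.39  1.74 -0.    1.01 -0.36]
w14 jump row 116 [(np.float64(37.05), 41, 41, np.float64(35.41)), (np.float64(37.0), 133, 133, np.float64(13.09))] tail? z where grip plane
```

View pics/w14z.png

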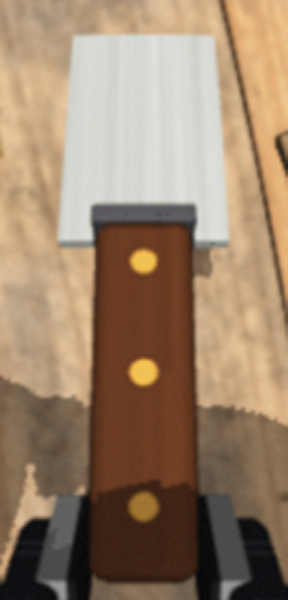

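Request:
{"name": "servo_tool", "arguments": {
  "plan": [0,-0.08,-0.15,0.2,0.3,0,-0.2,-0.15,0.4,0.6,0,-0.3,-0.15,0.6,0.9,0,-0.38,-0.15,0.797,1,0,-0.38,-0.15,0.797,1,0,-0.38,-0.15,0.797,1,0,-0.38,-0.15,0.797,1]
}}

```text
time_s: 13.3
eef_pos: [0.3935, -0.0034, 0.2255]
tcp_rot: [-1.498, 0.559, -0.558]
ft_force: [1.1, 0.1, -0.5]
gripper_width: 0.0232
```

Request:
{"name": "servo_tool", "arguments": {
  "plan": [0,0,0,0,0.3,0,0,0,0,0.6,0,0,0,0,0.9,0,0,0,0,1]
}}

```text
time_s: 13.7
eef_pos: [0.3941, -0.0052, 0.2255]
tcp_rot: [-1.354, 0.951, -0.95]
ft_force: [0.4, -0.2, -1.2]
gripper_width: 0.0229
```

Request:
{"name": "servo_tool", "arguments": {
  "plan": [0,0,0,0,0.25,0,0,0,0,0.467,0,0,0,0,0.467,0,0,0,0,0.467]
}}

```text
time_s: 14.1
eef_pos: [0.394, -0.0048, 0.2257]
tcp_rot: [-1.265, 1.119, -1.118]
ft_force: [-0.1, -0.0, -1.7]
gripper_width: 0.0229
```

```bash
python3 -c "
from h import *
wshot('w15');slope('w15')
z=np.load('w15.npz');cv2.imwrite('pics/w15z.png',cv2.resize(z['im'][0:150,165:365],None,fx=4,fy=4,interpolation=cv2.INTER_CUBIC)[:,:,::-1])
"
```

```text
14.1 [ 0.394  -0.0048  0.2257] toolz hd 7.022133698960521 f [-0.12 -0.03 -1.75] w 0.022945404773231644 [-0.16  0.21  1.91 -0.    1.02  1.28]
w15 jump row 118 [(np.float64(37.93), 41, 41, np.float64(36.61)), (np.float64(38.26), 131, 131, np.float64(13.07))] tail? z where grip plane
```

View pics/w15.png

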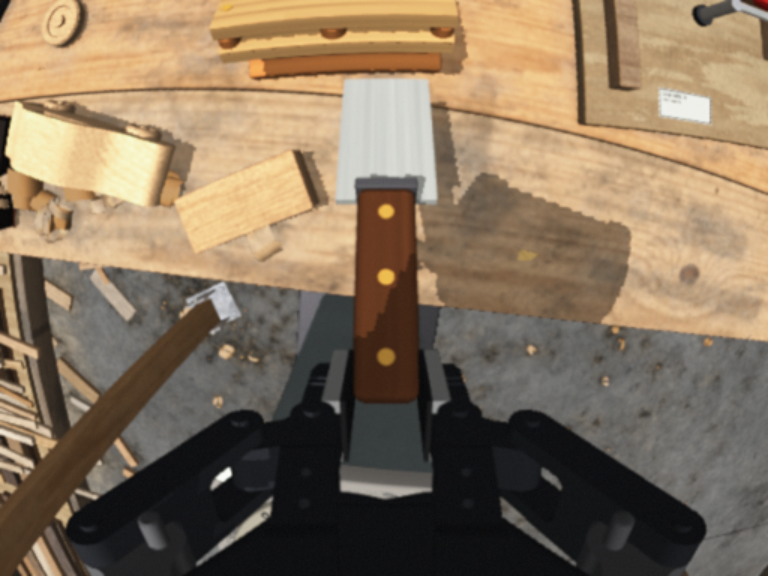

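View pics/w15z.png

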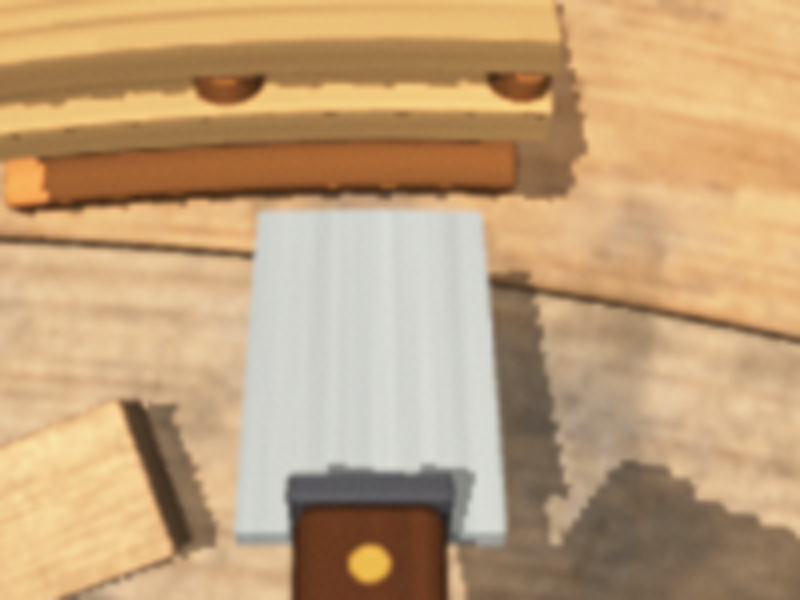

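Run:
```python
from h import *
z=np.load('w15.npz')
p=[.5831,.0507,np.radians(6.893)]
im=cv2.resize(z['im'][0:80,120:330],None,fx=3.8,fy=3.8,interpolation=cv2.INTER_CUBIC)[:,:,::-1].copy()
def pt(L): return (proj(place(p,L),z['pos'],z['rot'])+.5-[120,0])*3.8-.5
a=np.array([.819,0,-.574]);n=np.array([.574,0,.819]);m=np.array([-45,0,82.])
for off in [-15,15]:
    q=pt([m+n*off+np.array([0,y,0]) for y in np.linspace(-72,72,20)]);cv2.polylines(im,[q.astype(np.int32)],False,(255,0,0),1)
for y0 in (33,-33):
    q=pt([m+n*3.25*s+np.array([0,y0+w,0]) for s,w in [(-1,-25),(-1,25),(1,25),(1,-25),(-1,-25)]]);cv2.polylines(im,[q.astype(np.int32)],False,(0,0,255),1)
cv2.imwrite('pics/w15o.png',im)
```

```text
(no output)
```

View pics/w15o.png

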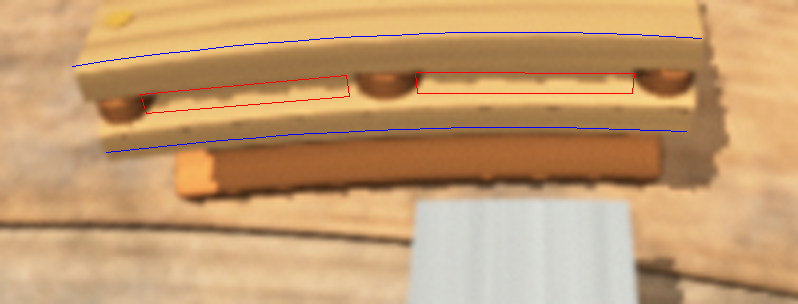

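```bash
cat > plan.py <<'E'
from h import *
import sys
def tipT(tag,rowcol):
    z=np.load(tag+'.npz');W=wcloud(z['d'],z['pos'],z['rot'])
    T=(W-z['pos'])@Rn.from_rotvec(z['rot']).as_matrix()*1000
    return T
E
python3 - <<'E'
from h import *
z=np.load('w15.npz')
px=np.array([(105,154),(692,137),(703,40),(73,68)])/3.8+[120,0]
L=[(-53.6,72,69.7),(-53.6,-72,69.7),(-36.4,-72,94.3),(-36.4,72,94.3)]
p,e=fit(L,px,z,[.58,.05,.12]);print('rack',p[:2].round(4),np.degrees(p[2]),e.round(1).tolist())
q=(np.array([(258,212),(484,212),(237,537),(506,537)])/4+[165,0])*1.5
b,e=tfit(q,['pl','pr','sl','sr'],(0,60,20,35));print('pnp',b.round(2),e.round(1).tolist())
def tip(b):
    a=np.radians(b[3]);return np.array([b[0],b[1]+125*np.sin(a)-2*np.cos(a),b[2]+125*np.cos(a)+2*np.sin(a)])
print('tip pnp',tip(b))
W=wcloud(z['d'],z['pos'],z['rot']);T=(W-z['pos'])@Rn.from_rotvec(z['rot']).as_matrix()*1000
for v in range(50,62,2): print(v,np.median(T[v,240:275],0).round(1))
E
```

```text
rack [0.5822 0.0497] 6.7728134677366505 [[0.7, 0.1], [-0.9, -0.5], [0.2, 0.4], [0.2, -0.0]]
pnp [7.000e-01 5.635e+01 1.603e+01 3.742e+01 2.000e-02] [[0.3, -0.0], [-0.3, -0.0], [-0.2, 0.0], [0.2, 0.0]]
tip pnp [  0.69933486 130.70800933 116.52646299]
50 [1.000e-01 2.252e+02 1.366e+02]
52 [  0.2 128.8 118.2]
54 [1.000e-01 1.276e+02 1.163e+02]
56 [1.000e-01 1.257e+02 1.143e+02]
58 [1.000e-01 1.245e+02 1.124e+02]
60 [1.000e-01 1.231e+02 1.105e+02]
```

Request:
{"name": "servo_tool", "arguments": {
  "plan": [0,0.002,0.017,0.05,0.007,0,0.002,0.035,0.09,0.007,0,0.002,0.035,0.103,0.007,0,0.002,0.035,0.103,0.007]
}}

```text
time_s: 14.55
eef_pos: [0.4201, -0.0014, 0.217]
tcp_rot: [-1.263, 1.122, -1.122]
ft_force: [0.5, 0.4, -2.0]
gripper_width: 0.0222
```

Run:
```python
from h import *
wshot('w16');slope('w16')
z=np.load('w16.npz')
p=[.5826,.0502,np.radians(6.83)]
im=cv2.resize(z['im'][0:110,150:350],None,fx=4,fy=4,interpolation=cv2.INTER_CUBIC)[:,:,::-1].copy()
def pt(L): return (proj(place(p,L),z['pos'],z['rot'])+.5-[150,0])*4-.5
n=np.array([.574,0,.819]);m=np.array([-45,0,82.])
for off in [-15,15]:
    q=pt([m+n*off+np.array([0,y,0]) for y in np.linspace(-72,72,20)]);cv2.polylines(im,[q.astype(np.int32)],False,(255,0,0),1)
for y0 in (33,-33):
    q=pt([m+n*3.25*s+np.array([0,y0+w,0]) for s,w in [(-1,-25),(-1,25),(1,25),(1,-25),(-1,-25)]]);cv2.polylines(im,[q.astype(np.int32)],False,(0,0,255),1)
cv2.imwrite('pics/w16o.png',im)
```

```text
14.55 [ 0.4201 -0.0014  0.217 ] toolz hd 6.740027808176492 f [ 0.54  0.44 -2.04] w 0.022182248450697772 [-0.15  0.26  1.87 -0.    1.01  1.31]
w16 jump row 118 [(np.float64(38.38), 41, 41, np.float64(35.67)), (np.float64(38.25), 131, 131, np.float64(13.13))] tail? z where grip plane
```

View pics/w16o.png

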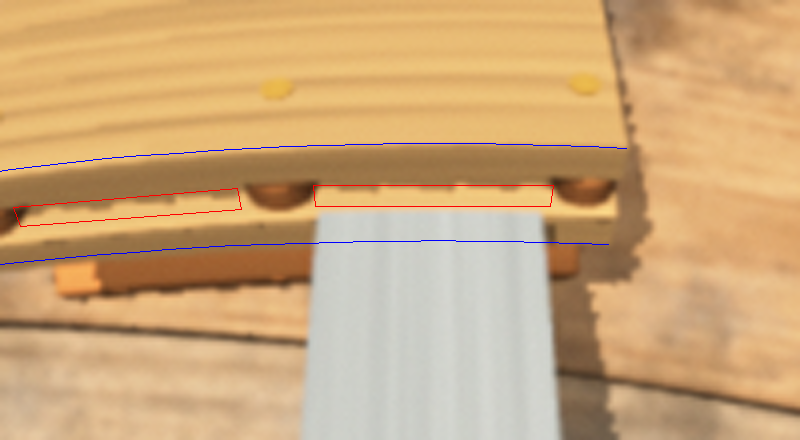

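Run:
```python
from h import *
z=np.load('w16.npz');p=[.5826,.0502,np.radians(6.83)]
n=np.array([.574,0,.819]);a=np.array([.819,0,-.574]);m=np.array([-45,-33,82.])
for s in (-12,-8,-4):
  for k in (0,2,4):
    print(s,k,((proj(place(p,[m+a*s+n*k]),z['pos'],z['rot'])+.5-[150,0])*4-.5).round(0))
```

```text
-12 0 [[433. 234.]]
-12 2 [[433. 228.]]
-12 4 [[433. 221.]]
-8 0 [[433. 221.]]
-8 2 [[433. 214.]]
-8 4 [[433. 208.]]
-4 0 [[433. 207.]]
-4 2 [[433. 201.]]
-4 4 [[433. 194.]]
```

Request:
{"name": "servo_tool", "arguments": {
  "plan": [0,0.002,0.018,0.026,0,0,0.002,0.038,0.051,0,0,0.002,0.058,0.072,0,0,0.002,0.077,0.092,0,0,0.002,0.077,0.092,0]
}}

```text
time_s: 15.1
eef_pos: [0.4428, 0.0007, 0.1973]
tcp_rot: [-1.263, 1.123, -1.122]
ft_force: [0.1, 0.8, -1.9]
gripper_width: 0.0229
```

Run:
```python
from h import *
wshot('w17');slope('w17')
```

```text
15.1 [0.4428 0.0007 0.1973] toolz hd 6.697316048407424 f [ 0.13  0.78 -1.9 ] w 0.022888963009555195 [-0.13  0.32  1.85  0.    0.98  1.32]
w17 jump row 117 [(np.float64(37.75), 41, 41, np.float64(35.56)), (np.float64(37.76), 132, 132, np.float64(13.05))] tail? z where grip plane
```

View pics/w17.png

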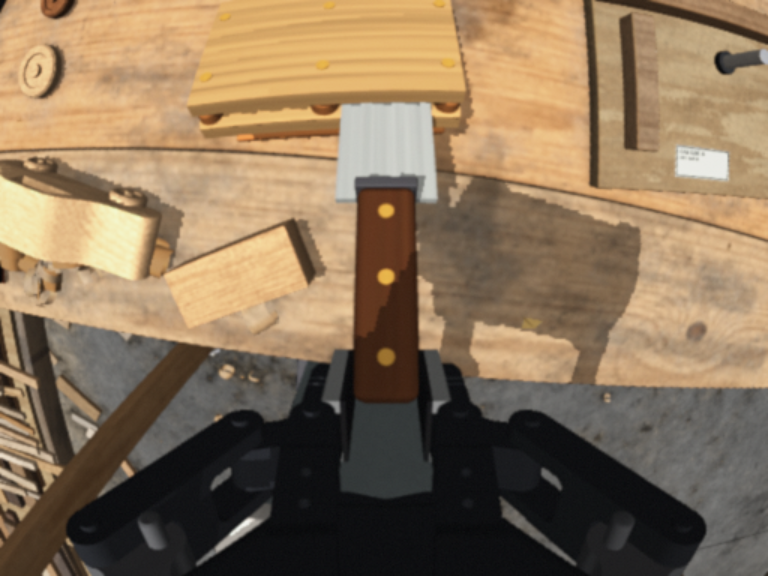

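Request:
{"name": "servo_tool", "arguments": {
  "plan": [0,0,0.0216,0.0239,0,0,0,0.0433,0.0478,0,0,0,0.0433,0.0478,0]
}}

```text
time_s: 15.45
eef_pos: [0.455, 0.0021, 0.1866]
tcp_rot: [-1.262, 1.123, -1.123]
ft_force: [0.7, 0.4, -1.8]
gripper_width: 0.0228
```

Request:
{"name": "servo_tool", "arguments": {
  "plan": [0,0,0.008,0.009,0,0,0,0.016,0.018,0,0,0,0.024,0.027,0,0,0,0.024,0.027,0]
}}

```text
time_s: 15.85
eef_pos: [0.4612, 0.0029, 0.181]
tcp_rot: [-1.262, 1.123, -1.123]
ft_force: [0.8, -0.6, -1.6]
gripper_width: 0.0226
```

Run:
```python
from h import *
wshot('w18');slope('w18')
```

```text
15.85 [0.4612 0.0029 0.181 ] toolz hd 6.693471507932014 f [ 0.83 -0.61 -1.64] w 0.02260032661163345 [-0.12  0.37  1.83  0.    0.95  1.33]
w18 jump row 116 [(np.float64(-3.0), 16, 41, np.float64(95.4)), (np.float64(36.78), 133, 133, np.float64(13.16))] tail? z where grip plane
```

View pics/w18.png

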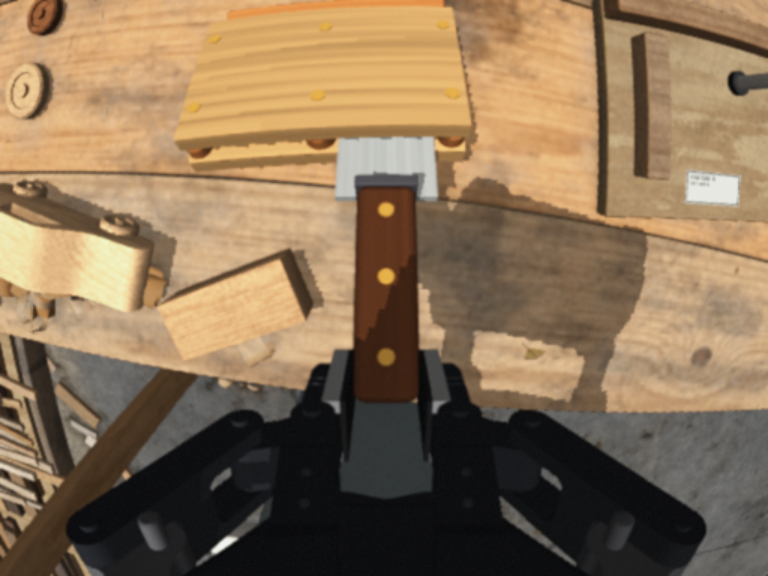

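Request:
{"name": "servo_tool", "arguments": {
  "plan": [0,0,0.0112,0.0118,0,0,0,0.0223,0.0234,0,0,0,0.0223,0.0234,0]
}}

```text
time_s: 16.2
eef_pos: [0.4672, 0.0035, 0.1753]
tcp_rot: [-1.262, 1.123, -1.123]
ft_force: [1.6, 0.4, -1.8]
gripper_width: 0.0229
```

Run:
```python
from h import *
wshot('w19');slope('w19')
```

```text
16.2 [0.4672 0.0035 0.1753] toolz hd 6.696731200482303 f [ 1.61  0.4  -1.78] w 0.02286836264220172 [-0.12  0.38  1.82 -0.    0.94  1.33]
w19 jump row 115 [(np.float64(-3.76), 17, 41, np.float64(92.42)), (np.float64(36.28), 134, 134, np.float64(13.24))] tail? z where grip plane
```

View pics/w19.png

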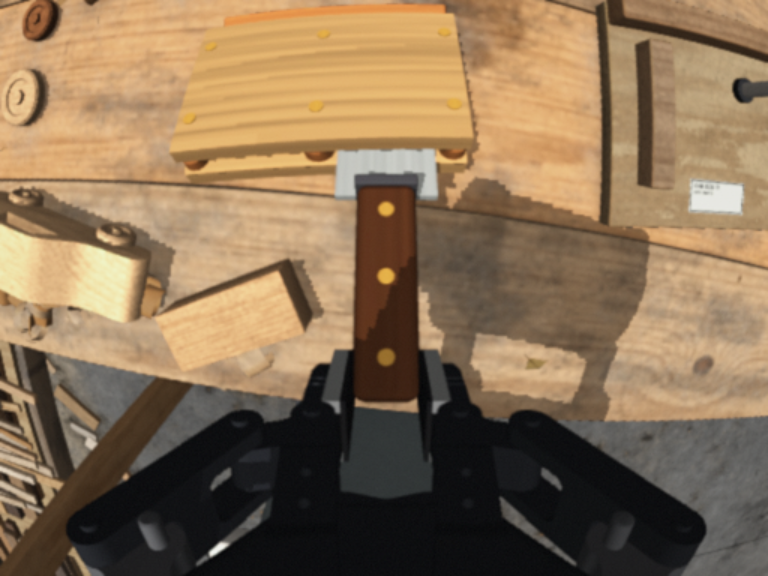

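Request:
{"name": "servo_tool", "arguments": {
  "plan": [0,0,0.0112,0.0118,0,0,0,0.0223,0.0234,0,0,0,0.033,0.0356,0,0,0,0.0433,0.0478,0,0,0,0.0433,0.0478,0]
}}

```text
time_s: 16.75
eef_pos: [0.4791, 0.0049, 0.1644]
tcp_rot: [-1.262, 1.123, -1.123]
ft_force: [1.6, 0.0, -0.2]
gripper_width: 0.0227
```

Run:
```python
from h import *
wshot('w20');slope('w20')
z=np.load('w20.npz');cv2.imwrite('pics/w20z.png',cv2.resize(z['im'][80:180,180:340],None,fx=5,fy=5,interpolation=cv2.INTER_CUBIC)[:,:,::-1])
```

```text
16.75 [0.4791 0.0049 0.1644] toolz hd 6.69638500792375 f [ 1.58  0.02 -0.2 ] w 0.022734426722757113 [-0.11  0.41  1.8  -0.    0.92  1.34]
w20 jump row 114 [(np.float64(35.0), 41, 41, np.float64(19.54)), (np.float64(35.6), 135, 135, np.float64(13.22))] tail? z where grip plane
```

View pics/w20z.png

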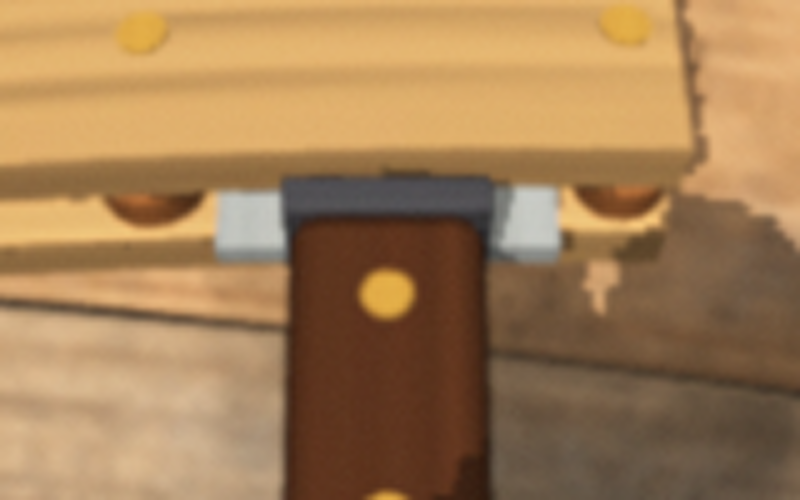

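Request:
{"name": "servo_tool", "arguments": {
  "plan": [0,0,0.0057,0.0082,0,0,0,0.0115,0.0164,0,0,0,0.0172,0.0246,0,0,0,0.0172,0.0246,0]
}}

```text
time_s: 17.2
eef_pos: [0.4842, 0.0056, 0.1603]
tcp_rot: [-1.263, 1.124, -1.122]
ft_force: [-4.5, -1.9, 4.0]
gripper_width: 0.0226
```

Request:
{"name": "servo_tool", "arguments": {
  "plan": [0,0,0.0023,0.0033,0,0,0,0.0023,0.0033,0]
}}

```text
time_s: 17.4
eef_pos: [0.4839, 0.0057, 0.1597]
tcp_rot: [-1.265, 1.125, -1.121]
ft_force: [-11.1, -2.5, 11.9]
gripper_width: 0.0228
```

Run:
```python
from h import *
wshot('w21');slope('w21')
z=np.load('w21.npz');cv2.imwrite('pics/w21z.png',cv2.resize(z['im'][80:180,180:340],None,fx=5,fy=5,interpolation=cv2.INTER_CUBIC)[:,:,::-1])
```

```text
17.4 [0.4839 0.0057 0.1597] toolz hd 6.707958723540536 f [-11.11  -2.5   11.89] w 0.0228054819091766 [-0.11  0.43  1.8  -0.    0.92  1.34]
w21 jump row 114 [(np.float64(34.74), 41, 41, np.float64(18.33)), (np.float64(35.06), 135, 135, np.float64(13.13))] tail? z where grip plane
```

View pics/w21z.png

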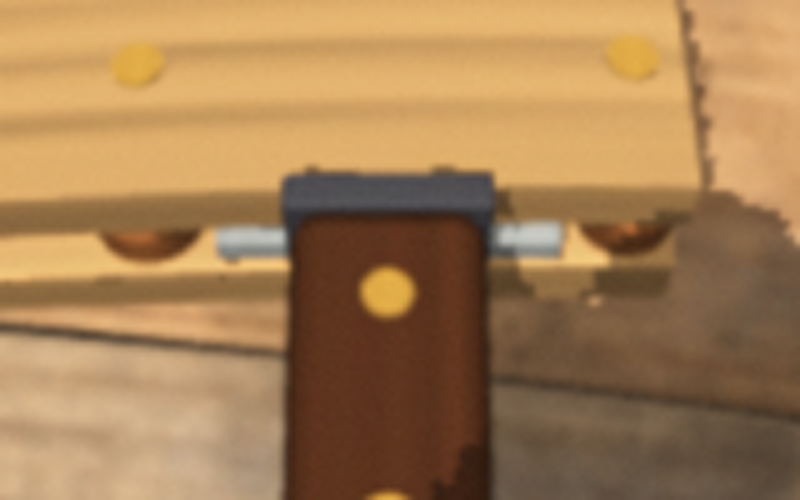

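Run:
```python
from h import *
z=np.load('w21.npz');p=[.5826,.0502,np.radians(6.83)]
n=np.array([.574,0,.819]);a=np.array([.819,0,-.574]);m=np.array([-45,-33,82.])
def P(s,y,k): return ((proj(place(p,[m+a*s+n*k+np.array([0,y,0])]),z['pos'],z['rot'])+.5-[180,80])*5-.5).round(0)[0]
for s in (0,-2,-4): print(s,'rear bottom L/R',P(s,23,-2),P(s,-23,-2),'rear top',P(s,23,2),'bolster top',P(s,13,20),P(s,-13,20))
print('upper lip corner -72',P(0,-72,15),'lower',P(0,-72,-15),'lip slot',P(0,0,3.25),'flare',P(0,-33+8,5.75))
im=cv2.resize(z['im'][60:200,170:340],None,fx=4.6,fy=4.6,interpolation=cv2.INTER_CUBIC)[:,:,::-1];cv2.imwrite('pics/w21y.png',im)
W=wcloud(z['d'],z['pos'],z['rot']);
c,s=np.cos(p[2]),np.sin(p[2])
def rk(w): d=w-[p[0],p[1],0];return np.array([c*d[0]+s*d[1],-s*d[0]+c*d[1],d[2]])*1e3-m
for u,v in [(257,117),(257,119),(257,121),(230,129),(226,130),(286,129),(208,128),(208,122),(245,122),(295,121),(257,122)]:
    w=rk(W[v,u]);print(u,v,'s',(w@a).round(1),'n',(w@n).round(1),'y',w[1].round(1))
```

```text
0 rear bottom L/R [219. 252.] [560. 251.] rear top [216. 237.] bolster top [282. 163.] [496. 162.]
-2 rear bottom L/R [218. 264.] [560. 264.] rear top [215. 250.] bolster top [281. 177.] [497. 176.]
-4 rear bottom L/R [217. 277.] [561. 277.] rear top [214. 263.] bolster top [281. 191.] [497. 190.]
upper lip corner -72 [942. 199.] lower [877. 303.] lip slot [389. 230.] flare [581. 222.]
257 117 s -2.4 n 18.0 y 0.2
257 119 s -5.3 n 20.5 y 0.2
257 121 s -5.6 n 18.6 y 0.3
230 129 s -1.0 n 0.9 y 18.2
226 130 s -0.8 n -0.7 y 21.0
286 129 s -0.8 n 0.4 y -19.0
208 128 s -0.9 n 2.7 y 32.7
208 122 s -1.9 n 12.2 y 31.2
245 122 s -6.0 n 18.1 y 7.5
295 121 s -0.8 n 10.9 y -23.9
257 122 s -6.1 n 18.2 y 0.3
```

View pics/w21y.png

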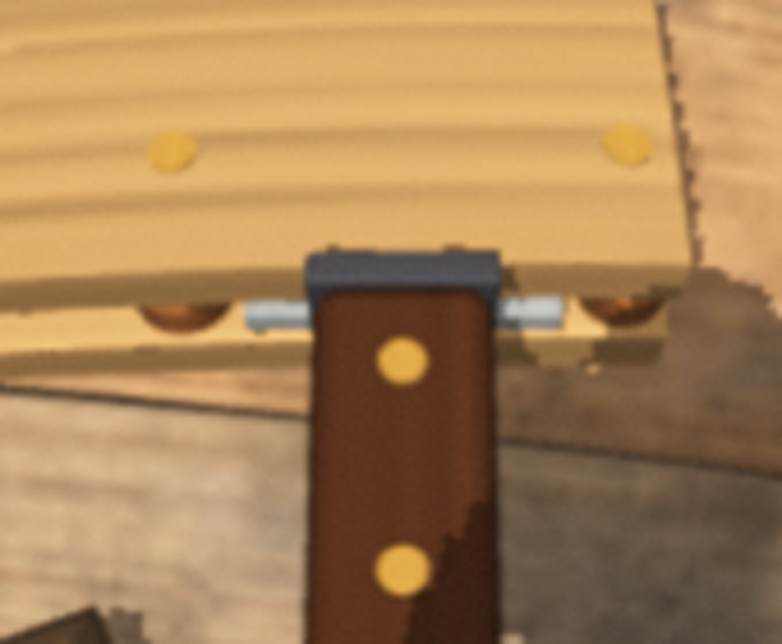

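Request:
{"name": "servo_tool", "arguments": {
  "plan": [0.3,0,0,0,0,0.45,0,0,0,0,0.6,0,0,0,0,0.6,0,0,0,0,0.6,0,0,0,0]
}}

```text
time_s: 17.95
eef_pos: [0.4857, 0.0058, 0.1599]
tcp_rot: [-1.262, 1.123, -1.123]
ft_force: [-0.1, -0.1, 0.9]
gripper_width: 0.0512
```

Run:
```python
from h import *
wshot('w22');slope('w22')
z=np.load('w22.npz');cv2.imwrite('pics/w22z.png',cv2.resize(z['im'][60:280,130:380],None,fx=3,fy=2.7,interpolation=cv2.INTER_CUBIC)[:,:,::-1])
```

```text
17.95 [0.4857 0.0058 0.1599] toolz hd 6.6971729122308385 f [-0.12 -0.08  0.86] w 0.05123934357529449 [-0.11  0.43  1.79  0.    0.92  1.34]
w22 jump row 119 [(np.float64(35.06), 41, 41, np.float64(19.51)), (np.float64(33.19), 130, 130, np.float64(18.78))] tail? z where grip plane
```

View pics/w22z.png

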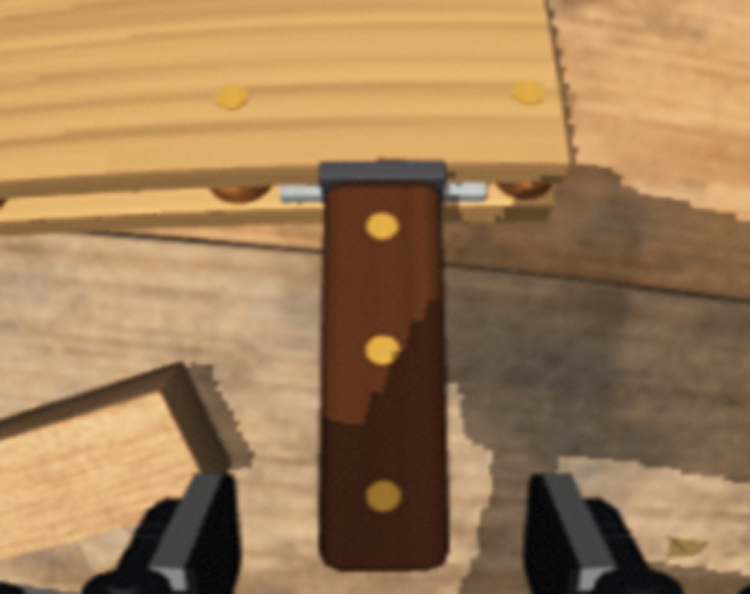

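```bash
cat > rep.py <<'E'
from h import *
import sys
tag=sys.argv[1]
z=np.load(tag+'.npz');p=[.5826,.0502,np.radians(6.83)]
n=np.array([.574,0,.819]);a=np.array([.819,0,-.574]);m=np.array([-45,-33,82.])
def P(s,y,k): return (proj(place(p,[m+a*s+n*k+np.array([0,y,0])]),z['pos'],z['rot'])).round(1)[0].tolist()
for s in (1,0,-1,-2,-3,-4): print(s,'rear bottom',P(s,23,-2),P(s,-23,-2),'bolster top',P(s,0,20))
W=wcloud(z['d'],z['pos'],z['rot']);c,s=np.cos(p[2]),np.sin(p[2]);d=W-[p[0],p[1],0]
K=np.stack([c*d[...,0]+s*d[...,1],-s*d[...,0]+c*d[...,1],d[...,2]],-1)*1e3-m
S=K@a;N=K@n;Y=K[...,1]
face=(abs(Y)>28)&(Y<60)&(N>6.5)&(N<13)&(abs(S)<8);print('upper face s',np.median(S[face]),face.sum())
face=(abs(Y)>28)&(Y<60)&(N<-7)&(N>-13)&(abs(S)<8);print('lower face s',np.median(S[face]),face.sum())
bl=(abs(abs(Y)-18)<3.5)&(abs(N)<2.5)&(abs(S)<8);print('blade rear s',np.percentile(S[bl],[5,20,50,80]),bl.sum())
tail=(abs(Y)<9)&(S<-70)&(S>-130)&(N>-5);print('tail s',np.percentile(S[tail],[.5,1,2,5]),N[tail].min(),tail.sum())
bo=(abs(Y)<9)&(S>-12)&(S<8)&(N>16);print('bolster front s max',np.percentile(S[bo],[80,90,95,99]),'N',np.percentile(N[bo],[50,95]))
cv2.imwrite(f'pics/{tag}q.png',cv2.resize(z['im'][100:150,200:310],None,fx=7,fy=7,interpolation=cv2.INTER_CUBIC)[:,:,::-1])
E
python3 rep.py w22; python3 rep.py w21
```

```text
1 rear bottom [223.3, 131.5] [291.2, 131.3] bolster top [257.2, 113.8]
0 rear bottom [223.3, 132.8] [291.2, 132.6] bolster top [257.2, 115.1]
-1 rear bottom [223.2, 134.1] [291.3, 133.9] bolster top [257.2, 116.5]
-2 rear bottom [223.1, 135.4] [291.4, 135.2] bolster top [257.2, 117.9]
-3 rear bottom [223.1, 136.7] [291.5, 136.5] bolster top [257.2, 119.3]
-4 rear bottom [223.0, 138.0] [291.5, 137.8] bolster top [257.2, 120.7]
upper face s -0.9655917627922955 339
lower face s -0.9535452393926435 250
blade rear s [-1.14727466 -0.84863695  0.12521257  1.50734454] 137
tail s [-124.56049085 -124.41948304 -124.21272443 -123.68152734] 10.079311935511152 5816
bolster front s max [-3.5029157  -2.43284682  4.02182667  7.10733386] N [18.1169376  19.20046887]
1 rear bottom [223.4, 128.6] [291.4, 128.5] bolster top [257.4, 110.6]
0 rear bottom [223.3, 129.9] [291.5, 129.7] bolster top [257.4, 112.0]
-1 rear bottom [223.3, 131.2] [291.6, 131.0] bolster top [257.4, 113.4]
-2 rear bottom [223.2, 132.5] [291.7, 132.3] bolster top [257.4, 114.8]
-3 rear bottom [223.1, 133.8] [291.7, 133.6] bolster top [257.4, 116.2]
-4 rear bottom [223.1, 135.1] [291.8, 134.9] bolster top [257.4, 117.6]
upper face s -0.9762010264311727 331
lower face s -0.8751342099132474 247
blade rear s [-1.07541626 -0.72290599 -0.0936322   1.47412688] 134
tail s [-125.70229192 -125.52799989 -125.30809939 -124.67655404] 8.877044393161848 5998
bolster front s max [-2.71334226 -1.59457475  2.94232413  6.7748833 ] N [18.83385674 19.92270273]
```

View pics/w22q.png

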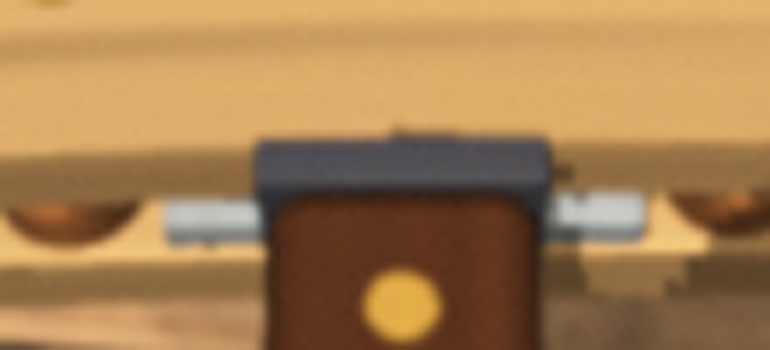

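Request:
{"name": "servo_tool", "arguments": {
  "plan": [0.6,0,-0.08,0,0,0.6,0,-0.2,0,0,0.6,0,-0.35,0,0,0.6,0,-0.4,-0.1,0,0.6,0,-0.4,-0.16,0,0.6,0,-0.4,-0.16,0]
}}

```text
time_s: 18.6
eef_pos: [0.4444, 0.0011, 0.2604]
tcp_rot: [-1.262, 1.123, -1.123]
ft_force: [-0.7, 0.7, -0.1]
gripper_width: 0.0512
```

```bash
python3 - <<'E'
from h import *
wshot('w23');slope('w23')
for n in ['side','scene']:
    im,d=bot.camera(n);np.savez(n+'23.npz',im=im,d=d)
    r=np.s_[150:250,190:310] if n=='side' else np.s_[140:240,170:300]
    cv2.imwrite(f'pics/{n}23.png',cv2.resize(im[r],None,fx=6,fy=6,interpolation=cv2.INTER_CUBIC)[:,:,::-1])
E
python3 rep.py w23
```

```text
18.6 [0.4444 0.0011 0.2604] toolz hd 6.679514101920103 f [-0.74  0.71 -0.11] w 0.05118165412174014 [-0.13  0.23  1.76 -0.    1.15  1.32]
w23 jump row 164 [(np.float64(32.54), 38, 41, np.float64(92.94)), (np.float64(0.07), 56, 85, np.float64(260.04))] tail? z where grip plane
1 rear bottom [234.2, 80.4] [280.4, 80.3] bolster top [257.3, 65.7]
0 rear bottom [234.2, 81.2] [280.5, 81.1] bolster top [257.3, 66.5]
-1 rear bottom [234.1, 82.0] [280.5, 81.8] bolster top [257.3, 67.3]
-2 rear bottom [234.1, 82.8] [280.5, 82.6] bolster top [257.3, 68.1]
-3 rear bottom [234.0, 83.5] [280.6, 83.4] bolster top [257.3, 68.9]
-4 rear bottom [234.0, 84.3] [280.6, 84.2] bolster top [257.3, 69.7]
upper face s -0.9750448151394696 189
lower face s -0.8817861450320981 148
blade rear s [-1.40759719 -0.96828303  0.60065336  2.51607994] 76
tail s [-91.53565299 -91.49115317 -91.39274108 -91.24370525] -4.063234315085933 667
bolster front s max [-2.95287344 -1.56644007  4.10439569  6.77242877] N [18.1808811  19.32305265]
```

View pics/w23.png

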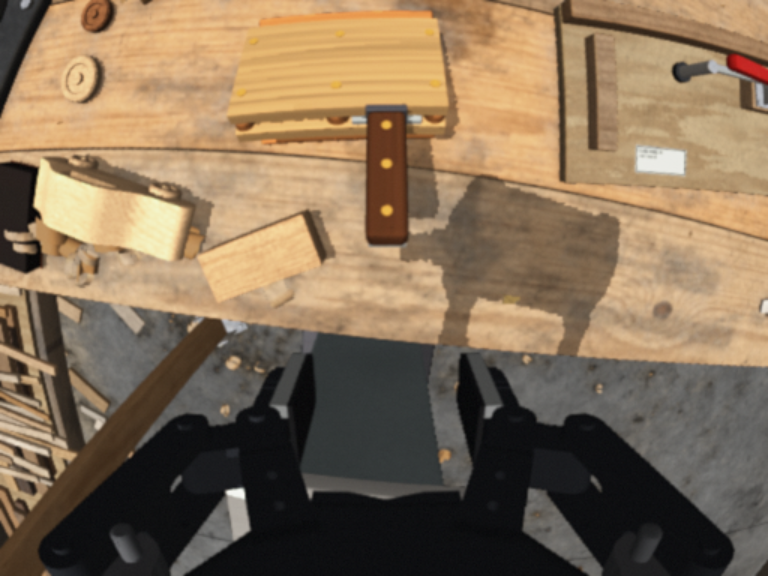

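View pics/side23.png

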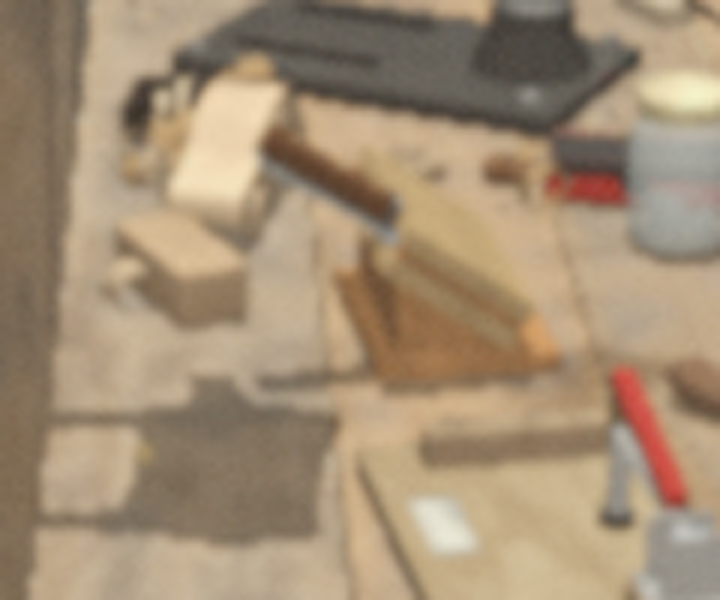

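Run:
```python
from h import *
print(bot.hand_in());
```

```text
the job is handed in; nothing more can be done
None
```

The scraper is put away in the right-hand slot (slot b), fully home as far as I can measure, with the gripper open and clear. I handed in after about 18.6 s of robot time.

- **Pitching the scraper:** The tool can only point straight down. I gripped the tail end lightly and let the blade pivot on the bench until it sloped about 35°. It crept about 2–3° steeper while I carried it, and lined up again as it went into the slot.
- **Feeling in:** The blade went past 43 mm with under 2 N of sideways force, so slot b was the clear one. I pushed gently until the force rose to about 16 N. That push was at the rack, but far below the limits.
- **Seating:** The depth images put the blade's rear edge within about 0.3 mm of the rack face. The tail is 90.5 mm behind the face, against 90 mm for a perfect fit.
- **Checks that disagreed:**
  - The shoulder's top edge read 1–2 mm short of the face. The grip sagged about 2° within the slot's clearance when I let go, which explains about half of that; the rest is probably measurement error.
  - Pitch read from image points and from depth differed by about 1–2° throughout.
- **Bystanders:** The blank looked undisturbed in the last pictures. The sanding block and tape measure were never approached, but I didn't re-measure any of the three.

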